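# Feel out the counterweight in the instrument case and weigh it

## Task

Lift the lid of the black instrument case until it stops, feel about under the lid for the brass counterweight lying somewhere inside, and take it out. Set it gently on the pan of the grey spring balance so that the pan carries its whole weight, let go and leave it weighing; do not knock over or shift the eyepiece, the amber bottle or the glass dish standing around.

Things in the scene. Friction and masses are not known exactly. Their poses are not given: they have to be found in the camera images.
- case: Shallow black plastic case fixed to the table, 180 mm (its x) by 300 mm (its y) by 40 mm high, origin at the centre of its underside, own x pointing away from the robot to the hinge side. Walls 5 mm, rubber-lined inner floor 6 mm above the table. It holds one loose brass counterweight, whose place is not measured, and nothing else.
- case_floor (a point): Middle, on the inner floor (case x +0.038), of the strip where the counterweight lies: a plain block 72 x 30 x 26 mm high, about 0.5 kg, flat, its length within 0.2 rad of case x. Its centre is within 7 mm of this point in case x and within 70 mm either side in case y: feel for it. A 2 N sideways touch barely shifts it; dragging it takes about 2.5 to 6 N.
- lid (a joint): Angle of the case lid in rad: 0 shut, grows as its robot-side edge rises, stopped at 1.05 (60 degrees). The stiff hinge holds it where it is left; lifting takes about 4 N at the tab. At the stop the lid still hangs over the counterweight, so the hand must reach in beneath it from the robot's side, leaning some 30 to 40 degrees from vertical.
- lid_tab (a point): Centre of the steel finger tab at the middle of the lid's robot-side edge, 200 mm from the hinge line. The tab is an upright plate 14 mm thick (case y), 30 mm high, sticking 40 mm out past the lid's edge; it can be pinched from above across its 14 mm. Its axes are the lid's.
- lid_hinge (a point): Middle of the lid's hinge line, on the top of the case's far wall (case x +0.090, 40 mm high). The hinge line runs along the case's y. The lid is a flat plate 180 by 300 by 6 mm; its axes are the case's when shut.
- balance: Grey spring balance fixed to the table: a 170 by 170 mm housing, 48 mm high, with a round flat steel pan 160 mm across above it. Origin at the centre of its underside.
- pan (a joint): How far the pan has sunk, in m: 0 empty, stop at 0.022. The spring gives 1 mm per 0.4 N, so the counterweight alone sinks it 10 to 14 mm.
- pan_top (a point): Centre of the upper face of the pan, 78 mm above the table when empty.
- eyepiece: Black eyepiece standing upright, 42 mm across, 80 mm tall; bystander, leave alone. Origin at the centre of its foot.
- oil: Small amber glass bottle, 44 mm across, 75 mm tall; bystander, leave alone. Origin at the centre of its foot.
- dish: Shallow glass dish, 90 mm across, 18 mm high; bystander, leave alone. Origin at the centre of its foot.
Things that resemble listed ones, but are neither listed nor needed, are in the scene too. Of the things like the balance, leave any that is blue or brown; of the rest the larger one is meant.

How it is judged:
By the outcome, as a careful person would: the job done as asked, in the order asked, and still so for the second after the job is handed in, with the robot touching nothing.
It also fails if it takes over 64 s, if anything falls off the work surface, if the arm or the gripper's body presses on something with over 40 N, if the wrist force passes 120 N, or if a joint passes its speed limit or range.

## Robot

A 7-joint arm with a two-finger parallel gripper is mounted at the origin on the work surface. World frame = base frame: x ahead of the robot, y to its left, z up, the work surface at z = 0. Lengths are in mm, angles in rad, forces in N, time in s.
With the tool pointing down it reaches from about 400 to 875 mm from the base axis. Payload 4.4 kg.
Tool frame: the origin (TCP) lies at the very end of the fingers, on their centre line; the grasp point (between the pads) lies 19 mm behind it; y points along the fingers, x is the direction in which the jaws open and shut, and the axes are right-handed (so a half turn about y gives the same grasp; the last joint's range is limited). The gripper opens to 85 mm and grips with 20 to 120 N. Pads are 22 mm wide; open, the fingers measure 114 mm over their backs; the gripper's body (76 mm by 85 mm) begins 54 mm behind the grasp point. The pads swing forward as they close: fully open they stand 13 mm farther back than shut.
Start: joints at [1.045, 0.628, 0.038, 1.517, -0.027, 0.996, -0.02], TCP at [288.479, -582.493, 196.513] pointing down, gripper open.
Joint ranges: [-3.06, 3.06], [-0.37, 2.12], [-1.25, 1.32], [0.18, 2.47], [-1.1, 4.24], [0.23, 1.98], [-2.94, 2.94]. Speed limits (rad/s): [2.57, 2.57, 3.14, 3.14, 3.14, 3.14, 3.14].

## Interface

Orientations are given as [roll, pitch, yaw] about the fixed x, y, z axes, in that order (R = Rz(yaw) Ry(pitch) Rx(roll)).
In Python, from cell import ctrl, get_image, nets gives the robot as it stands. The module is installed in compiled form; this text tells all that it offers.
- The arm moves only by the tool step_arm, never from a script. Its argument "moves" is text: rows parted by semicolons, each of 7 numbers parted by spaces: the shift along the tool's x, y, z normalised to -1 to 1, where 1 is 0.05 m, then the turn, a rotation vector about the tool's x, y, z normalised to -1 to 1, where 1 is 0.12 rad, then the opening, from 0 (shut) to 1 (fully open). A call has 1 to 20 rows; each row shifts and turns the commanded pose from where the row before left it, along the tool's axes as they then stand; what a row does not reach is not made up. A row lasts 1/10 s, in which the tool goes at most 50 mm and 8.59 degrees, less where a joint would pass 70% of its speed; a pose out of reach is approached as far as the arm can. A call with a number of a shift or a turn outside -1 to 1 is refused whole. A call with a gripper value outside its range is refused whole. The fingers move at their own pace and stop on an object; the grip force is fixed at half the most. Time passes only in rows, so rows that do not move let the fingers close. It gives the time, the measured TCP pose, the force and the opening at its end, in the units of the state.
- ctrl.read_state(): the state, without advancing time (a new reading comes with each control period).
- get_image(name): name is "scene" or "top"; returns a dict with "color" (384x512x3 uint8, blue, green, red), "vertical_fov" (degrees; the focal length in pixels is half the picture's height over the tangent of half this angle, whatever the lens; pixels are square), "cx", "cy" (the principal point, pixels), "R" (3x3) and "t" (3): a world point X has camera coordinates R X + t. Camera axes: x right, y down, z forward; pixel columns grow to the right and rows downward; lengths in mm; the calibration is good to about 2 mm. A picture is of the moment at which its call begins. There is no depth.
- ctrl.finish_job(): hands the job in, once; it reports no verdict.
Trained networks look in a picture, given as the dict that the camera call returned (one of the last four; its "shot" number tells which), for a name from the list of things; names that differ only in an ending like _2 or _b are one class to them, and where a whole thing is asked for, a point or a joint stands for the part that bears it (a point fixed in the world has none). Each returns a list of dicts, best first, with "conf" (0 to 1); they miss things now and then, are a little off and sometimes report something else, mostly with a low value. They report only what shows in the picture. A call takes as long as a camera call. They do not tell look-alikes from the thing itself.
- nets.find_in(picture, target): "position" ([x, y, z] in mm, in world coordinates, good to about 4 mm: the middle of the surface that is visible of it).
- nets.cut_out(picture, target): "pixels" (384x512 bool, what is visible of it).
- nets.place_of(picture, target): "position" ([x, y, z] in mm, in world coordinates, good to about 4 mm: a listed point, or the origin of a listed thing).
The state is a dict: "clock": time; "qpos": joint angles; "qd": joint speeds; "tau": joint torques, N m; "eef_pos": TCP position; "tool_rot": TCP orientation; "force": force on the tool from outside, world axes, zero at the start; "torque": the same for the moment, N m; "width": finger opening in mm.
Only numpy, scipy, OpenCV 4.12 (cv2) and the standard library are available. Lean on these libraries where they do the work, as an engineer would, in place of code of your own. Each camera call takes 0.05 s, during which the arm holds its last target.

## Working session

There is one attempt and no reset: what is moved stays moved. The work goes in short steps, Python scripts to look and compute and a tool call to move; the robot and the scene stay as the last step left them, time stands still between calls to the robot, and variables do not carry over. Pictures are saved under pics/ and viewed, and the job is handed in when it is done.

Besides the shell and the picture viewer there is one more tool, called after "Request:" in YAML: its name, and indented under it one key for each argument. step_arm: Moves the arm, as the interface text tells. Scaled input: -1 to 1 covers 0.05 m each way for a shift and 0.12 rad each way for a turn. Its arguments: {"type":"object","properties":{"moves":{"type":"string"}},"required":["moves"]}

```bash
mkdir -p pics; ls
python3 - <<'E'
from cell import ctrl,get_image,nets
import cv2,numpy as np
s=ctrl.read_state(); print(s)
for n in ("scene","top"):
    p=get_image(n); cv2.imwrite(f"pics/a_{n}.png",p["color"])
    print(n,p["vertical_fov"],p["cx"],p["cy"],p["R"],p["t"])
    for k in ("case","case_floor","lid_tab","lid_hinge","balance","pan_top","eyepiece","oil","dish"):
        print(k,[(np.round(d["position"]),round(d["conf"],2)) for d in nets.place_of(p,k)][:4])
E
```

```text
pics
{'clock': 0.0, 'qpos': array([ 1.04518362,  0.62931431,  0.03844339,  1.51837876, -0.02698785,
        0.99630684, -0.02000349]), 'qd': array([ 0.00020834,  0.00027831,  0.00059859,  0.00066401, -0.00030902,
        0.00016828,  0.00023454]), 'tau': array([ 2.78191383e-04, -5.63402438e+01,  1.22639392e+00, -1.93441647e+01,
        1.10561712e-02,  1.05474971e-02,  2.59544493e-05]), 'eef_pos': array([ 288.16879504, -581.85359353,  195.60636541]), 'tool_rot': array([-1.57083096,  0.00188889, -1.11098193]), 'force': array([ 0.17985007, -0.64467767, -0.19287805]), 'torque': array([ 0.02816498,  0.00787808, -0.03496769]), 'width': 85.38829436156499}
scene 50.49382329930897 249.29211350137217 199.74681583654 [[-0.28775508  0.95763851  0.0112031 ]
 [ 0.78655747  0.2429893  -0.56770023]
 [-0.54637384 -0.15454674 -0.82315912]] [ 282.55906017 -300.00722811 1641.43405957]
case [(array([590.,  74.,   6.]), 0.83)]
case_floor [(array([625.,  74.,   8.]), 0.62), (array([367., 284.,  -2.]), 0.35)]
lid_tab [(array([479.,  65.,  46.]), 0.72)]
lid_hinge [(array([678.,  85.,  42.]), 0.74)]
balance 
[... 554 characters left out ...]
0.02543727 -0.98273347]] [-137.18427471  471.83299817  921.74817204]
case []
case_floor []
lid_tab [(array([480.,  63.,  47.]), 0.74)]
lid_hinge [(array([676.,  85.,  38.]), 0.87), (array([481.,  63.,  46.]), 0.73)]
balance [(array([ 206., -326.,   -1.]), 0.85), (array([ 467., -353.,   -0.]), 0.75), (array([ 411., -578.,    0.]), 0.72), (array([340.,  73.,  -2.]), 0.66)]
pan_top [(array([ 416., -573.,   51.]), 0.92), (array([ 210., -330.,   77.]), 0.78), (array([336.,  73.,  52.]), 0.67), (array([ 464., -350.,   78.]), 0.58)]
eyepiece [(array([ 744., -190.,    5.]), 0.68), (array([ 466., -353.,    2.]), 0.4)]
oil [(array([ 442., -106.,    2.]), 0.56)]
dish [(array([363., 285.,   1.]), 0.93)]
```

View pics/a_scene.png

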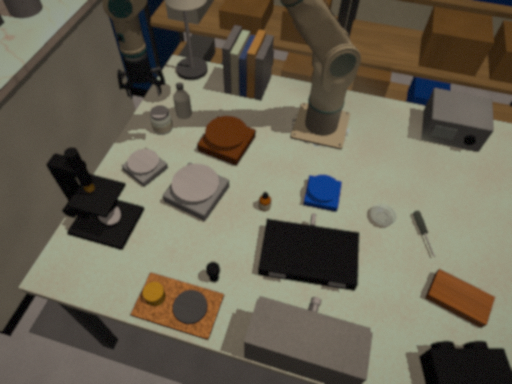

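View pics/a_top.png

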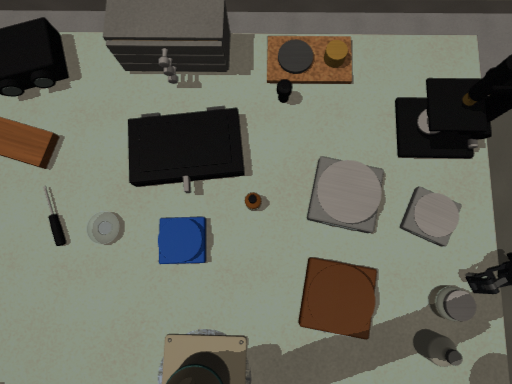

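Candidates for the balance (scene pixels): large grey (195,190), small grey (145,165), brown (227,138), blue (322,192). Blue and brown are excluded, so the larger grey one, at about (465,-352), is meant. I'll confirm it in a crop.

```bash
cat > h.py <<'E'
import numpy as np,cv2
from scipy.spatial.transform import Rotation as Ro
def proj(p,X):
    X=np.atleast_2d(X); c=X@np.array(p["R"]).T+np.array(p["t"]); f=192/np.tan(np.radians(p["vertical_fov"]/2))
    return np.c_[p["cx"]+f*c[:,0]/c[:,2],p["cy"]+f*c[:,1]/c[:,2]]
def back(p,u,v,z):
    f=192/np.tan(np.radians(p["vertical_fov"]/2)); R=np.array(p["R"]);t=np.array(p["t"])
    d=R.T@np.array([(u-p["cx"])/f,(v-p["cy"])/f,1]); C=-R.T@t
    return C+d*(z-C[2])/d[2]
def crop(p,u0,v0,u1,v1,k,name,gam=1.0):
    c=p["color"][v0:v1,u0:u1]; c=(255*(c/255.)**gam).astype(np.uint8)
    cv2.imwrite(name,cv2.resize(c,None,fx=k,fy=k,interpolation=cv2.INTER_CUBIC))
E
python3 - <<'E'
from h import *
from cell import get_image,nets
a=get_image("scene");b=get_image("top")
crop(b,290,140,480,270,4,"pics/b_bal.png")
crop(b,115,95,255,205,5,"pics/b_case.png",.5)
crop(a,250,170,370,295,5,"pics/b_case2.png",.5)
E
```

```text
(no output)
```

View pics/b_bal.png

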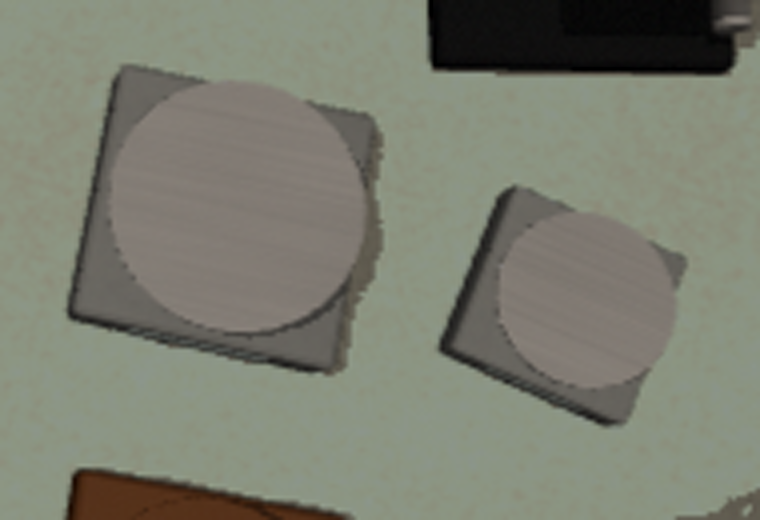

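View pics/b_case.png

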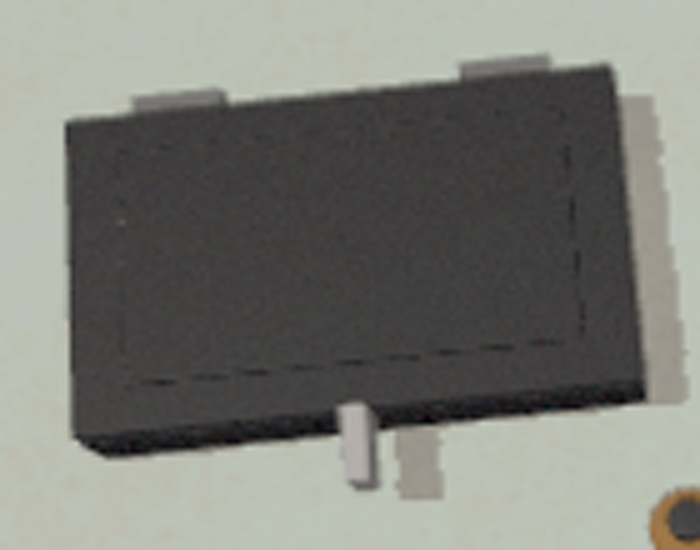

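View pics/b_case2.png

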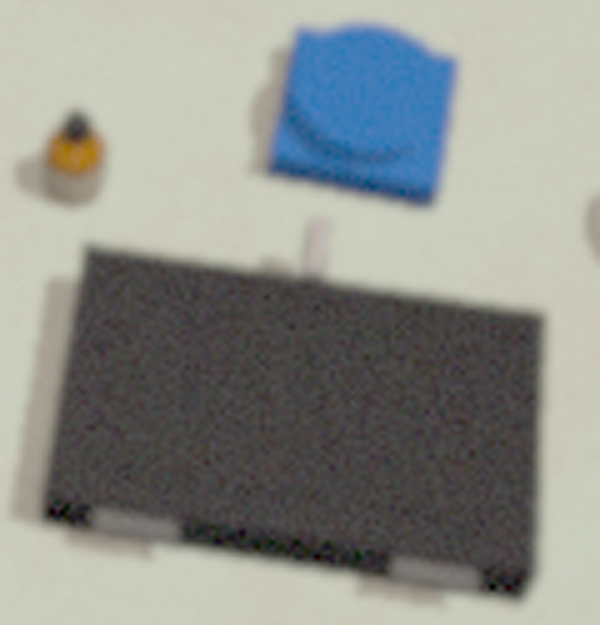

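The crop confirms that the large grey balance, at top pixels (350,192), is roughly 1.4 times the size of the small grey one. Next I'll fit the case pose from the lid corners.

Run:
```python
from h import *
from cell import get_image,nets,ctrl
from scipy.optimize import least_squares
a=get_image("scene");b=get_image("top")
T=np.array([[66,122],[612,66],[645,392],[75,436]])/5+[115,95]
S=np.array([[543,315],[88,247],[48,508],[530,573]])/5+[250,170] # +y? 
for q in T: print("top",back(b,*q,46).round(1))
for q in S: print("sc",back(a,*q,46).round(1))
# corners in case frame: TL=(+90,+150) TR=(90,-150) BR=(-90,-150) BL=(-90,150)
def W(v,xy): c,s=np.cos(v[2]),np.sin(v[2]); xy=np.array(xy,float); return np.c_[v[0]+c*xy[:,0]-s*xy[:,1],v[1]+s*xy[:,0]+c*xy[:,1],np.full(len(xy),46.)]
cT=[[90,150],[90,-150],[-90,-150],[-90,150]]; cS=[[-90,150],[-90,-150],[90,-150],[90,150]]
r=lambda v:np.r_[(proj(b,W(v,cT))-T).ravel(),(proj(a,W(v,cS))-S).ravel()]
o=least_squares(r,[588,75,.1]);print(o.x,o.fun.round(1))
m=nets.cut_out(b,"pan_top")
for d in m[:4]:
    ys,xs=np.nonzero(d["pixels"]);print(d["conf"],xs.mean(),ys.mean(),len(xs))
pts=(np.array([[236,207]])/4+[290,140]); print("pan",back(b,*pts[0],78))
c,s=np.cos(o.x[2]),np.sin(o.x[2])
print("tab",o.x[0]-110*c,o.x[1]-110*s)
# tab visible top-face in top view
for q in ([340,405],[367,405],[375,487],[350,487]): print(back(b,q[0]/5+115,q[1]/5+95,60).round(1))
for q in ([312,218],[330,218],[325,275],[305,275]): print(back(a,q[0]/5+250,q[1]/5+170,60).round(1))
```

```text
top [654.6 229.3  46. ]
top [691.1 -65.2  46. ]
top [511.1 -88.7  46. ]
top [481.7 209.1  46. ]
sc [483.6 215.8  46. ]
sc [520.  -76.8  46. ]
sc [705.5 -51.2  46. ]
sc [662.  233.3  46. ]
[5.87920764e+02 7.50236917e+01 1.21130968e-01] [-1.9 -1.6 -0.8 -1.5 -1.4 -2.1 -1.5  0.5 -0.7 -1.  -2.1 -1.4 -2.8 -4.
  0.6 -0.7]
0.83 340.8988047808765 299.06586985391766 3765
0.76 436.05797101449275 214.6496534341525 1587
0.7 179.1942257217848 239.1745406824147 1524
0.68 349.06117274167985 191.2282091917591 3155
pan [ 462.22309962 -353.30516734   78.        ]
tab 478.7267765021474 61.73184554903345
[498.   67.5  60. ]
[498.3  53.5  60. ]
[455.5  46.9  60. ]
[455.3  59.7  60. ]
[464.   58.8  60. ]
[460.6  70.1  60. ]
[504.2  75.7  60. ]
[508.   63.4  60. ]
```

Run:
```python
from h import *
from cell import get_image,nets,ctrl
ref={"lid_tab":(480,64),"lid_hinge":(677,85),"case":(588,75),"case_floor":(626,78),"pan_top":(465,-352),"balance":(465,-352),"eyepiece":(745,-191),"oil":(442,-108),"dish":(363,285)}
out={}
for i in range(3):
  for n in ("scene","top"):
    p=get_image(n)
    for k,r in ref.items():
        for d in nets.place_of(p,k):
            if np.hypot(*(d["position"][:2]-np.array(r)))<25: out.setdefault((k,n),[]).append(d["position"])
for k in sorted(out): print(k,len(out[k]),np.mean(out[k],0).round(1),np.std(out[k],0).round(1))
print(ctrl.read_state()["clock"])
```

```text
('balance', 'scene') 3 [ 462.9 -349.9   -2.6] [1.4 0.3 1.6]
('balance', 'top') 3 [ 467.  -352.2    1.1] [1.3 1.1 1.1]
('case', 'scene') 3 [589.6  74.4   2.1] [0.8 1.4 2. ]
('case', 'top') 3 [588.2  73.8   1.2] [1.9 1.2 1.5]
('case_floor', 'scene') 3 [625.   74.5   7.2] [0.2 0.2 2. ]
('dish', 'scene') 3 [367.5 285.3  -1.7] [0.8 1.8 1.1]
('dish', 'top') 3 [364.5 285.1  -1.2] [0.7 0.5 0.5]
('eyepiece', 'scene') 3 [ 743.8 -191.1    1.9] [0.2 1.1 1.1]
('eyepiece', 'top') 3 [ 742.1 -188.8    5.4] [1.3 1.6 1.3]
('lid_hinge', 'scene') 3 [677.   87.1  39.8] [0.9 0.4 0.2]
('lid_hinge', 'top') 3 [676.3  84.   40.1] [1.4 0.5 0.4]
('lid_tab', 'scene') 3 [479.6  62.6  46.9] [0.7 1.5 0.7]
('lid_tab', 'top') 3 [481.3  63.9  47. ] [2.3 0.7 2.3]
('oil', 'scene') 3 [ 445.4 -111.5   -0.6] [0.8 1.  1.6]
('oil', 'top') 3 [ 441.6 -108.8    0.5] [1.2 0.1 1. ]
('pan_top', 'scene') 3 [ 468.8 -353.4   78.9] [1.2 0.8 0.9]
('pan_top', 'top') 3 [ 462.6 -350.5   77. ] [1.4 0.6 0.3]
4.25
```

```bash
cat >> h.py <<'E'
CX,CY,CYAW=588.,74.5,0.117
def cw(x,y,z): c,s=np.cos(CYAW),np.sin(CYAW); return np.array([CX+c*x-s*y,CY+s*x+c*y,z])
def wc(P): c,s=np.cos(CYAW),np.sin(CYAW); d=np.array(P)-[CX,CY,0]; return np.array([c*d[0]+s*d[1],-s*d[0]+c*d[1],d[2]])
def rot(lean,yaw=None):
    yaw=CYAW-np.pi/2 if yaw is None else yaw
    return Ro.from_euler('xyz',[-np.pi/2,0,yaw])*Ro.from_rotvec([lean,0,0])
def plan(P0,R0,targets,g,dec=2,vmax=0.96):
    """targets: list of (P,R,nmin or None). prints rows"""
    P=np.array(P0,float);R=R0;rows=[]
    for (T,RT,n) in targets:
        dr=(RT*R.inv()).magnitude()
        n=max(n or 1,int(np.ceil(np.linalg.norm(T-P)/(50*vmax))),int(np.ceil(dr/(0.12*vmax))))
        for i in range(n):
            k=n-i
            d=R.inv().apply((T-P)/k)/50; w=(R.inv()*RT).as_rotvec()/k/0.12
            d=np.round(d,dec);w=np.round(w,dec)
            rows.append(np.r_[d,w,g]); P=P+R.apply(d*50); R=R*Ro.from_rotvec(w*0.12)
    for j in range(0,len(rows),20):
        print("; ".join(" ".join(f"{x:g}" for x in (r+0.0)) for r in rows[j:j+20]))
    print("end",P.round(1),len(rows)); return P,R
def st(s): return s["eef_pos"],Ro.from_euler('xyz',s["tool_rot"])
E
python3 - <<'E'
from h import *
from cell import ctrl
s=ctrl.read_state();P,R=st(s)
R1=rot(0.4); T=cw(-110.6,0,30.5); y=R1.apply([0,1,0]); print(T,y)
pre=T-90*y; print(pre)
plan(P,R,[(np.array([430,-130,200.]),rot(0.),None),(pre,R1,None)],0.5)
E
```

```text
[478.15613854  61.58930287  30.5       ] [ 0.38675601  0.04545807 -0.92106099]
[443.34809786  57.49807678 113.39548946]
-0.69 -0.01 0.66 0 0.29 0 0.5; -0.71 -0.01 0.63 0 0.29 0 0.5; -0.73 -0.01 0.61 0 0.28 0 0.5; -0.75 -0.01 0.58 0 0.29 0 0.5; -0.77 0 0.55 0 0.28 0 0.5; -0.79 -0.01 0.53 0 0.29 0 0.5; -0.8 0 0.5 0 0.28 0 0.5; -0.82 -0.01 0.47 0 0.29 0 0.5; -0.83 0 0.45 0 0.28 0 0.5; -0.85 -0.01 0.41 0 0.29 0 0.5; -0.74 0.35 0.14 0.67 0 0 0.5; -0.74 0.36 0.11 0.67 0 0 0.5; -0.74 0.36 0.09 0.66 0 0 0.5; -0.74 0.37 0.05 0.67 0 0 0.5; -0.74 0.37 0.03 0.66 0 0 0.5
end [443.4  57.7 113.5] 15
```

Request:
step_arm:
  moves: "-0.69 0 0.66 0 0.29 0 0.5; -0.71 0 0.63 0 0.29 0 0.5; -0.73 0 0.61 0 0.28 0 0.5; -0.75 0 0.58 0 0.29 0 0.5; -0.77 0 0.55 0 0.28 0 0.5; -0.79 0 0.53 0 0.29 0 0.5; -0.8 0 0.5 0 0.28 0 0.5; -0.82 0 0.47 0 0.29 0 0.5; -0.83 0 0.45 0 0.28 0 0.5; -0.85 0 0.41 0 0.29 0 0.5; -0.74 0.35 0.14 0.67 0 0 0.5; -0.74 0.36 0.11 0.67 0 0 0.5; -0.74 0.36 0.09 0.66 0 0 0.5; -0.74 0.37 0.05 0.67 0 0 0.5; -0.74 0.37 0.03 0.66 0 0 0.5; 0 0 0 0 0 0 0.5"

```text
clock: 5.85
eef_pos: [435.9, 12.1, 142.9]
tool_rot: [-1.33, 0.047, -1.437]
force: [0.4, 0.4, 0.2]
width: 42.5
```

Run:
```python
from h import *
from cell import ctrl,get_image
s=ctrl.read_state();P,R=st(s);print(s["clock"],P,s["tool_rot"],s["qpos"],s["width"],s["force"])
R1=rot(0.4); T=cw(-110.6,0,30.5)
b=get_image("top");crop(b,110,90,260,270,4,"pics/c_top.png",.6)
a=get_image("scene");crop(a,240,110,370,240,5,"pics/c_sc.png",.6)
print(R.apply([0,1,0])@(T-P), wc(P))
plan(P,R,[(T,R1,4)],0.5)
```

```text
5.85 [435.89844321  12.06289459 142.87136724] [-1.32950347  0.04706986 -1.4372824 ] [-0.26004495  0.3548964   0.30315698  2.37531915 -0.77446139  0.26486509
 -0.69488186] 42.511032044527674 [0.35105189 0.38777368 0.17380483]
122.56414328402877 [-158.35017079  -44.2549333   142.87136724]
-0.19 0.61 0.1 0.33 0 -0.1 0.5; -0.2 0.61 0.07 0.33 0 -0.11 0.5; -0.21 0.62 0.05 0.33 0 -0.1 0.5; -0.21 0.61 0.03 0.34 0.01 -0.11 0.5
end [478.1  61.7  30.7] 4
```

View pics/c_top.png

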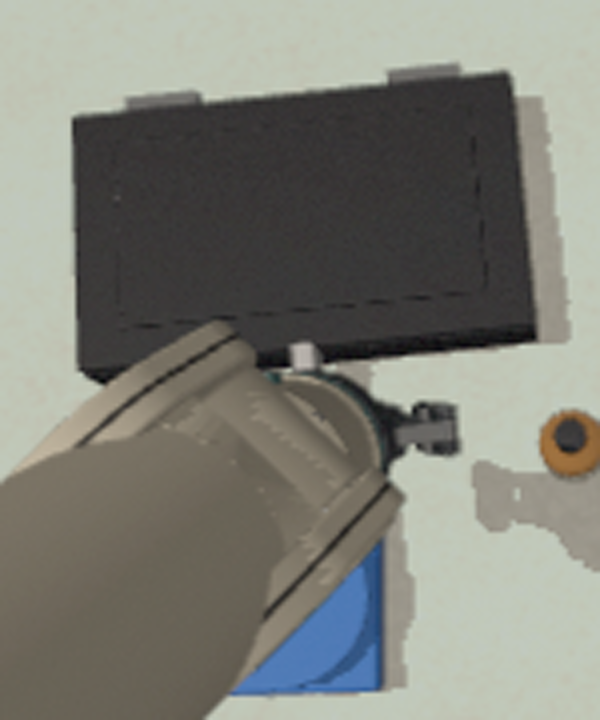

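View pics/c_sc.png

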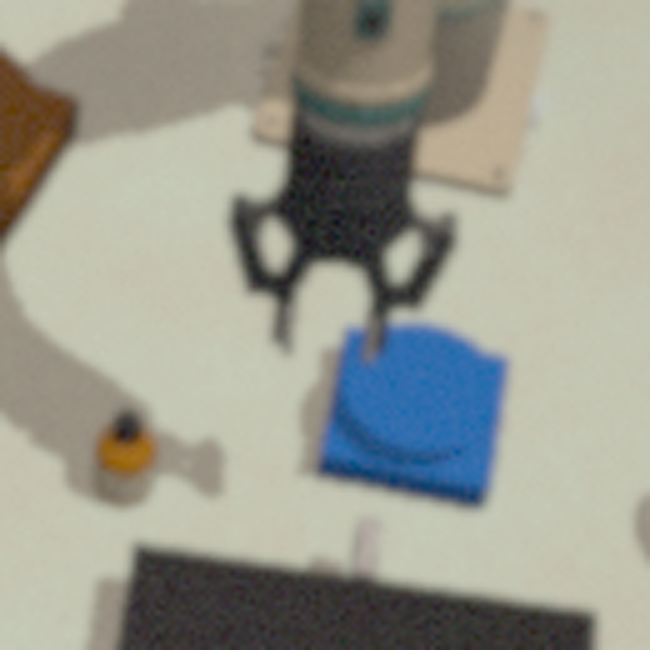

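Leaning this close to the base hits the joint limits (j6 0.26, j4 2.38), so I'll pinch the tab with the tool vertical. The picture shows the gripper short of the tab, over the blue balance.

Run:
```python
from h import *
from cell import ctrl
s=ctrl.read_state();P,R=st(s)
plan(P,R,[(cw(-116,0,115),rot(0),4),(cw(-116,0,75),rot(0),2)],0.5)
```

```text
-0.22 0.2 0.17 -0.51 0.02 -0.1 0.5; -0.23 0.19 0.18 -0.5 0.02 -0.1 0.5; -0.23 0.17 0.19 -0.51 0.02 -0.09 0.5; -0.23 0.16 0.19 -0.5 0.02 -0.1 0.5; 0 0.4 0 0 0 0 0.5; 0 0.4 0 0 0 0 0.5
end [472.8  60.8  74.8] 6
```

Request:
step_arm:
  moves: "-0.22 0.2 0.17 -0.51 0.02 -0.1 0.5; -0.23 0.19 0.18 -0.5 0.02 -0.1 0.5; -0.23 0.17 0.19 -0.5 0.02 -0.1 0.5; -0.23 0.16 0.19 -0.5 0.02 -0.1 0.5; 0 0.4 0 0 0 0 0.5; 0 0.4 0 0 0 0 0.5; 0 0 0 0 0 0 0.5"

```text
clock: 6.65
eef_pos: [471.6, 59.3, 73.0]
tool_rot: [-1.574, -0.002, -1.456]
force: [-1.3, -0.4, -0.1]
width: 42.6
```

Run:
```python
from h import *
from cell import ctrl,get_image
s=ctrl.read_state();P,R=st(s);print(s["clock"],P,wc(P),s["tool_rot"],s["qpos"],s["width"],s["force"])
a=get_image("scene");crop(a,270,170,350,250,8,"pics/d_sc.png",.6)
plan(P,R,[(cw(-116,0,29),rot(0),3)],0.5)
```

```text
6.65 [471.63639111  59.26699091  73.03534155] [-117.34626492   -1.54536373   73.03534155] [-1.57371198 -0.00176535 -1.45628202] [-0.52530755  0.64566757  0.50845411  2.11444102 -0.6124529   0.53122739
 -1.01726422] 42.59763079439928 [-1.32609053 -0.44574801 -0.07655059]
-0.01 0.29 0.01 0.01 -0.01 0 0.5; -0.01 0.3 0.01 0.01 -0.01 0.01 0.5; -0.01 0.29 0.01 0 0 0 0.5
end [472.9  60.9  29. ] 3
```

View pics/d_sc.png

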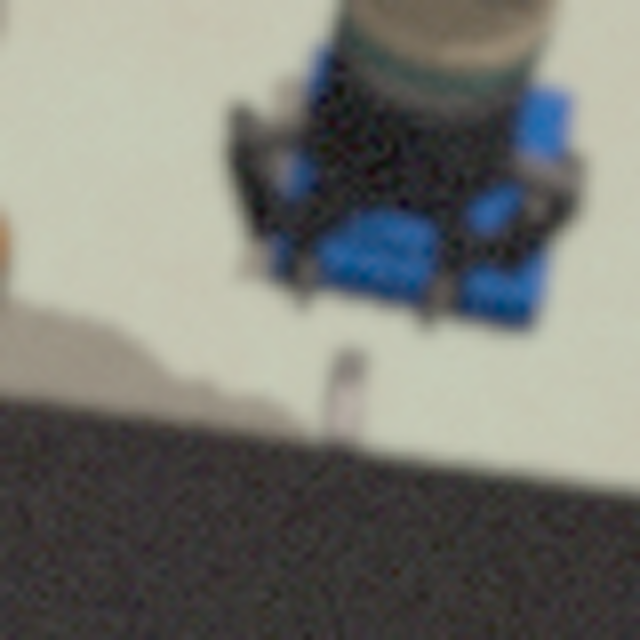

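Run:
```python
from h import *
from cell import ctrl,get_image
a=get_image("scene");b=get_image("top");crop(b,150,165,225,225,8,"pics/e_top.png",.6)
print(wc(back(a,315.6,207.8,79)),wc(back(a,313.5,213.5,61)),wc(back(a,313,225,61)))
```

```text
[-136.48188684    5.66239684   79.        ] [-125.30247175    2.34717345   61.        ] [-81.25987409   4.51807007  61.        ]
```

View pics/e_top.png

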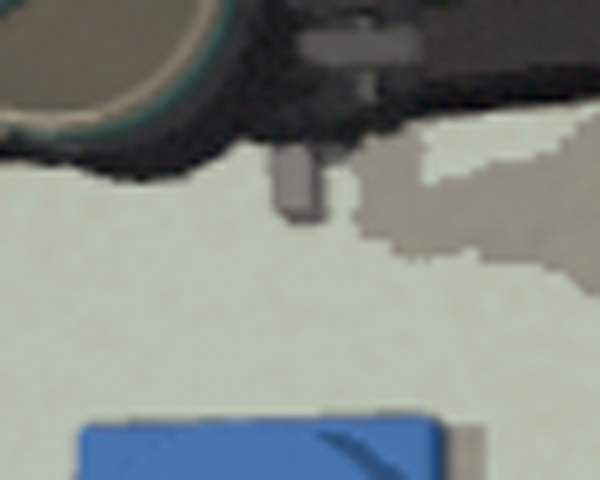

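Run:
```python
from h import *
from cell import ctrl,get_image
a=get_image("scene");b=get_image("top");s=ctrl.read_state();P,R=st(s)
for n,p,(u,v,k) in (("s",a,(270,170,8)),("t",b,(150,165,8))):
    pts=[P,P-R.apply([0,19,0]),P+R.apply([21,-8,11]),P+R.apply([-21,-8,11])]
    for z in (61,31): pts+= [cw(-130,7,z),cw(-130,-7,z),cw(-90,7,z),cw(-90,-7,z)]
    q=(proj(p,np.array(pts))-[u,v]+.5)*k; print(n,q.round().tolist())
    c=p["color"][v:v+80,u:u+90]; im=cv2.resize((255*(c/255.)**.6).astype(np.uint8),None,fx=8,fy=8,interpolation=cv2.INTER_CUBIC)
    for i,(x,y) in enumerate(q): cv2.circle(im,(int(x),int(y)),3,(0,0,255) if i<4 else (0,255,255),-1)
    cv2.imwrite(f"pics/f_{n}.png",im)
```

```text
s [[347.0, 352.0], [354.0, 326.0], [295.0, 355.0], [400.0, 372.0], [364.0, 344.0], [330.0, 339.0], [356.0, 427.0], [321.0, 421.0], [354.0, 383.0], [320.0, 378.0], [346.0, 465.0], [312.0, 459.0]]
t [[275.0, 158.0], [262.0, 146.0], [335.0, 112.0], [201.0, 125.0], [264.0, 214.0], [307.0, 209.0], [257.0, 92.0], [300.0, 88.0], [284.0, 229.0], [326.0, 225.0], [277.0, 111.0], [319.0, 107.0]]
```

View pics/f_s.png

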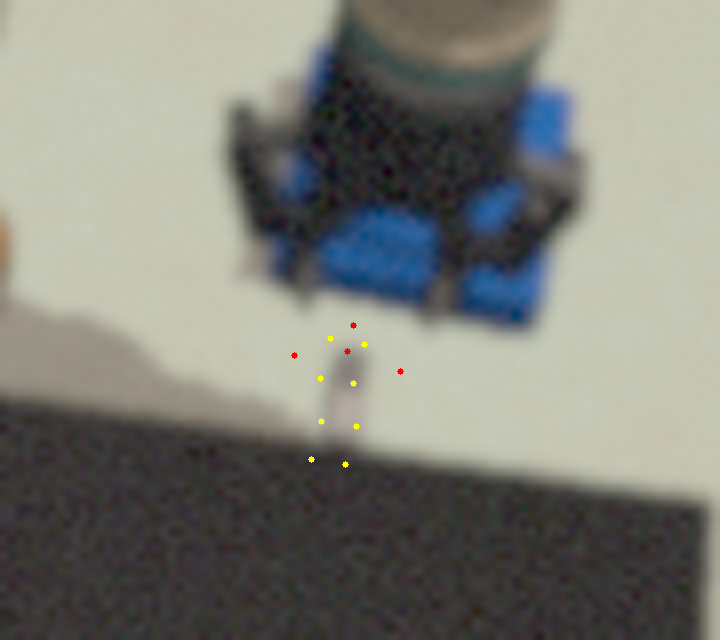

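View pics/f_t.png

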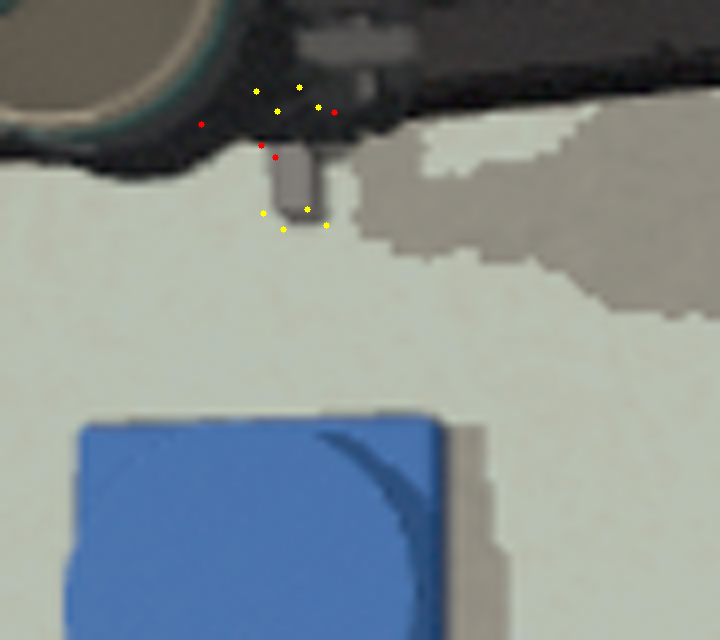

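Run:
```python
from h import *
from cell import ctrl,get_image
a=get_image("scene");b=get_image("top")
crop(b,160,165,225,205,11,"pics/g_t.png",.35)
crop(a,290,190,340,230,14,"pics/g_s.png",1)
```

```text
(no output)
```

View pics/g_t.png

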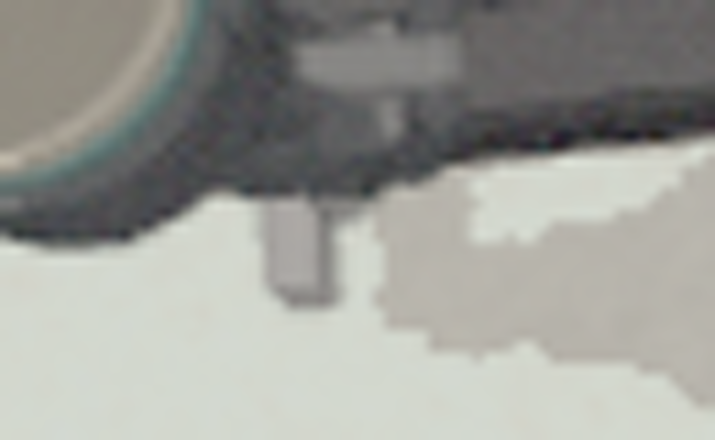

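View pics/g_s.png

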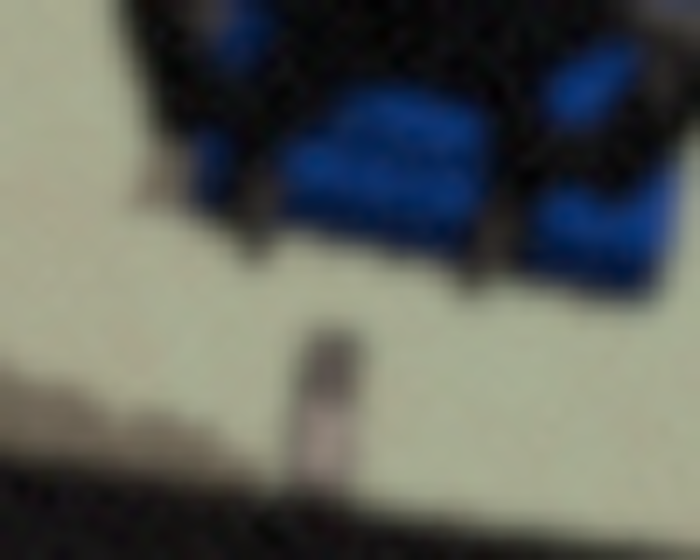

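Gripper tips at scene px (308,208) and (324,211) straddle the tab (313,213). I'll descend and pinch.

Request:
step_arm:
  moves: "0 0.31 0.02 0 0 0 0.5; 0 0.31 0 0 0 0 0.5; 0 0.3 0 0 0 0 0.5; 0 0 0 0 0 0 0.5; 0 0 0 0 0 0 0; 0 0 0 0 0 0 0; 0 0 0 0 0 0 0; 0 0 0 0 0 0 0"

```text
clock: 7.8
eef_pos: [474.1, 61.1, 29.1]
tool_rot: [-1.568, -0.001, -1.455]
force: [-0.4, -0.0, -0.0]
width: 0.4
```

Run:
```python
from h import *
from cell import ctrl,get_image
s=ctrl.read_state();P,R=st(s);print(s["clock"],P,wc(P),s["tool_rot"],s["qpos"],s["width"],s["force"])
a=get_image("scene");crop(a,270,170,350,250,8,"pics/h_sc.png",.6)
```

```text
7.8 [474.10042056  61.06955656  29.13544945] [-1.14688662e+02 -4.27558267e-02  2.91354495e+01] [-1.56841559e+00 -5.24721181e-04 -1.45500438e+00] [-0.46081981  0.71597382  0.41119914  2.13492767 -0.69544978  0.42088172
 -0.94768081] 0.3729608243024753 [-0.42193195 -0.02968276 -0.00533997]
```

View pics/h_sc.png

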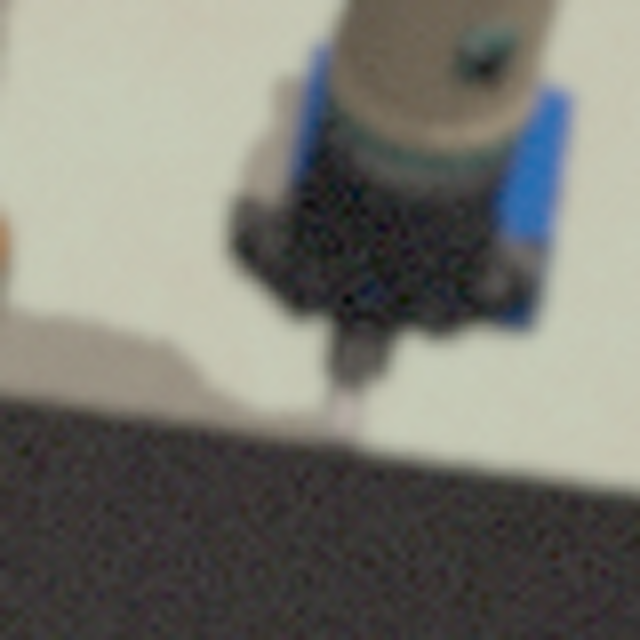

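Run:
```python
from h import *
from cell import ctrl,get_image,nets
a=get_image("scene");b=get_image("top");s=ctrl.read_state();P,R=st(s)
for h in (0,19,30,45): print(h,((proj(a,P-R.apply([0,h,0]))-[270,170]+.5)*8).round(), proj(b,P-R.apply([0,h,0])).round(1))
for x in (-80,-90,-110,-130):
  for z in (30,60): print(x,z,((proj(a,cw(x,0,z))-[270,170]+.5)*8).round(),proj(b,cw(x,0,z)).round(1))
crop(b,150,150,230,215,9,"pics/i_t.png",.35)
```

```text
0 [[333. 414.]] [[187.5 187.5]]
19 [[339. 389.]] [[185.9 186.1]]
30 [[343. 375.]] [[185.  185.3]]
45 [[348. 355.]] [[183.8 184.2]]
-80 30 [[326. 484.]] [[186.6 174.6]]
-80 60 [[336. 446.]] [[184.2 172. ]]
-90 30 [[328. 463.]] [[186.8 178.2]]
-90 60 [[338. 425.]] [[184.4 175.8]]
-110 30 [[333. 422.]] [[187.3 185.6]]
-110 60 [[343. 384.]] [[184.8 183.4]]
-130 30 [[337. 382.]] [[187.7 193. ]]
-130 60 [[347. 343.]] [[185.3 191. ]]
```

View pics/i_t.png

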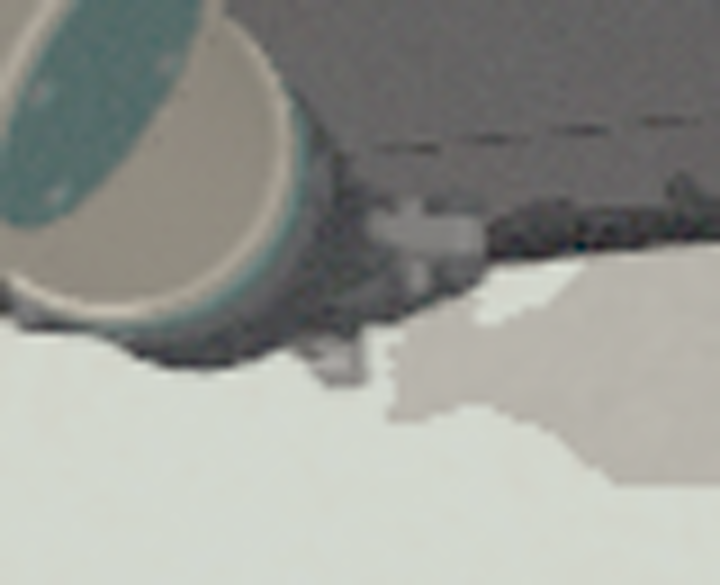

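The fingers shut to 0.4 mm with no force, and the picture shows their tips ending at or above the tab's top, so the tips sit higher than the state suggests. I'll open, go 18 mm lower and pinch again.

Request:
step_arm:
  moves: "0 0 0 0 0 0 0.5; 0 0 0 0 0 0 0.5; 0 0 0 0 0 0 0.5; 0 0.18 0 0 0 0 0.5; 0 0.18 0 0 0 0 0.5; 0 0 0 0 0 0 0.5; 0 0 0 0 0 0 0; 0 0 0 0 0 0 0; 0 0 0 0 0 0 0; 0 0 0 0 0 0 0"

```text
clock: 8.95
eef_pos: [473.8, 60.2, 10.6]
tool_rot: [-1.569, -0.002, -1.455]
force: [-0.2, -2.9, -2.5]
width: 12.3
```

Run:
```python
from h import *
from cell import ctrl,get_image
s=ctrl.read_state();P,R=st(s);print(s["clock"],P,wc(P),s["tool_rot"],s["qpos"],s["width"],s["force"])
a=get_image("scene");crop(a,270,170,350,250,8,"pics/j_sc.png",.6)
```

```text
8.95 [473.81375329  60.23642874  10.61096039] [-115.07062307   -0.8367242    10.61096039] [-1.5692773  -0.00161263 -1.45505414] [-0.43111667  0.74649809  0.36793986  2.14124361 -0.72404523  0.37501667
 -0.92227634] 12.286593922029924 [-0.16633202 -2.90959473 -2.50660226]
```

View pics/j_sc.png

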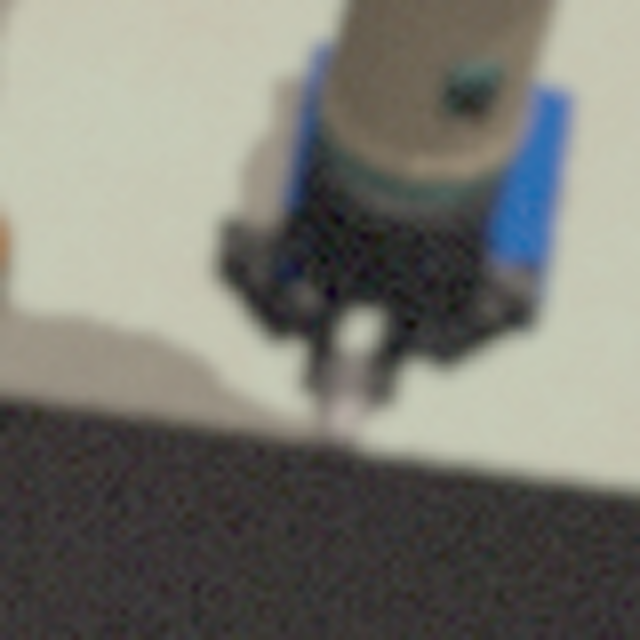

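Width is 12.3, so it is pinching, but only by the fingertips. I'll reopen and go 15 mm deeper for a firm hold.

Request:
step_arm:
  moves: "0 0 0 0 0 0 0.5; 0 0 0 0 0 0 0.5; 0 0.1 0 0 0 0 0.5; 0 0.1 0 0 0 0 0.5; 0 0.1 0 0 0 0 0.5; 0 0 0 0 0 0 0.5; 0 0 0 0 0 0 0; 0 0 0 0 0 0 0; 0 0 0 0 0 0 0; 0 0 0 0 0 0 0"

```text
clock: 10.0
eef_pos: [473.9, 60.2, -4.3]
tool_rot: [-1.569, -0.002, -1.455]
force: [0.1, -2.8, -0.9]
width: 13.4
```

Run:
```python
from h import *
from cell import ctrl,get_image
s=ctrl.read_state();P,R=st(s);print(s["clock"],P,wc(P),s["tool_rot"],s["qpos"],s["width"],s["force"])
a=get_image("scene");crop(a,270,170,350,250,8,"pics/k_sc.png",.6)
```

```text
10.0 [473.93683649  60.19819461  -4.32214703] [-114.95284455   -0.88906484   -4.32214703] [-1.56909648 -0.0016292  -1.45491096] [-0.40666729  0.77149024  0.33124438  2.14468276 -0.74790435  0.33730661
 -0.90116452] 13.356664073508401 [ 0.11872713 -2.8034734  -0.91753671]
```

View pics/k_sc.png

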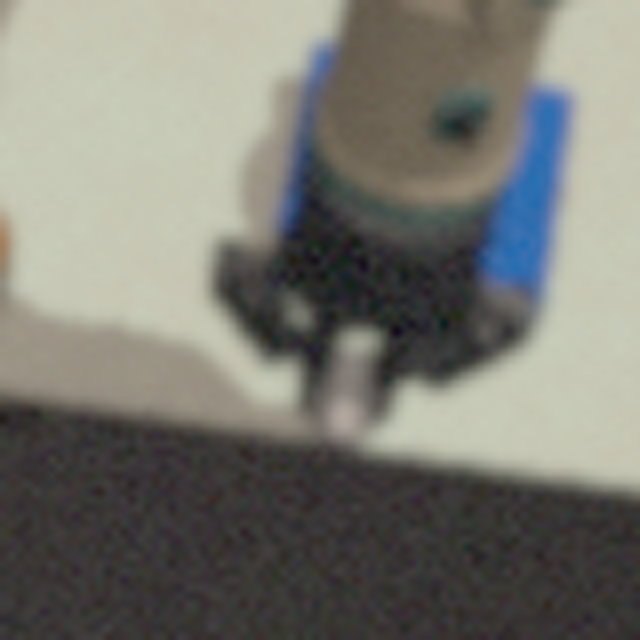

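Run:
```python
from h import *
from cell import ctrl,get_image
a=get_image("scene")
P=np.array([435.9,12.06,142.87]);R=Ro.from_euler('xyz',[-1.3295,.047,-1.4373])
f=lambda Q:((proj(a,Q)-[240,110]+.5)*5).round().tolist()
for h in (0,35,45,55):
  print(h,"tool",f(np.array([P-R.apply([x,h,0]) for x in(-25,25)])),"world",f(np.array([P+[0,0,h]-R.apply([x,0,0]) for x in(-25,25)])))
P=np.array([473.94,60.2,-4.3]);R=rot(0)
f=lambda Q:((proj(a,Q)-[270,170]+.5)*8).round().tolist()
for h in (35,45,55): print(h,f(np.array([P-R.apply([x,h,-11]) for x in(-11,11)])))
```

```text
0 tool [[279.0, 391.0], [359.0, 399.0]] world [[279.0, 391.0], [359.0, 399.0]]
35 tool [[284.0, 348.0], [365.0, 356.0]] world [[285.0, 357.0], [367.0, 366.0]]
45 tool [[285.0, 335.0], [366.0, 343.0]] world [[287.0, 348.0], [369.0, 356.0]]
55 tool [[286.0, 322.0], [368.0, 330.0]] world [[289.0, 338.0], [371.0, 346.0]]
35 [[303.0, 429.0], [356.0, 438.0]]
45 [[306.0, 417.0], [359.0, 425.0]]
55 [[309.0, 404.0], [363.0, 412.0]]
```

Now I'll lift along the arc by translation only, keeping the tool vertical so the tab turns in the pads.

Run:
```python
from h import *
th=np.linspace(0,1.0,17); x=-205*np.cos(th)+8*np.sin(th); z=205*np.sin(th)+8*np.cos(th)
dx=np.diff(x);dz=np.diff(z)
print("; ".join(f"0 {-b/50:.2f} {a/50:.2f} 0 0 0 0" for a,b in zip(dx,dz)))
```

```text
0 -0.26 0.02 0 0 0 0; 0 -0.25 0.03 0 0 0 0; 0 -0.25 0.05 0 0 0 0; 0 -0.25 0.07 0 0 0 0; 0 -0.24 0.08 0 0 0 0; 0 -0.24 0.10 0 0 0 0; 0 -0.23 0.11 0 0 0 0; 0 -0.22 0.12 0 0 0 0; 0 -0.22 0.14 0 0 0 0; 0 -0.21 0.15 0 0 0 0; 0 -0.20 0.16 0 0 0 0; 0 -0.19 0.18 0 0 0 0; 0 -0.17 0.19 0 0 0 0; 0 -0.16 0.20 0 0 0 0; 0 -0.15 0.21 0 0 0 0; 0 -0.14 0.22 0 0 0 0
```

Request:
step_arm:
  moves: "0 -0.26 0.02 0 0 0 0; 0 -0.25 0.03 0 0 0 0; 0 -0.25 0.05 0 0 0 0; 0 -0.25 0.07 0 0 0 0; 0 -0.24 0.08 0 0 0 0; 0 -0.24 0.1 0 0 0 0"

```text
clock: 10.7
eef_pos: [491.3, 62.3, 70.1]
tool_rot: [-1.57, -0.002, -1.455]
force: [4.0, -3.3, -8.6]
width: 13.4
```

Run:
```python
from h import *
from cell import ctrl,get_image
s=ctrl.read_state();P,R=st(s);print(s["clock"],P,wc(P),s["tool_rot"],s["width"],s["force"],s["torque"])
a=get_image("scene");crop(a,240,130,370,300,4,"pics/l_sc.png",.6)
```

```text
10.7 [491.25136054  62.34871345  70.14590963] [-97.50565759  -0.77442906  70.14590963] [-1.5696466  -0.0020982  -1.45466586] 13.42536283603759 [ 3.98108391 -3.29098065 -8.61470025] [-0.56873774 -0.27773909  0.29496989]
```

View pics/l_sc.png

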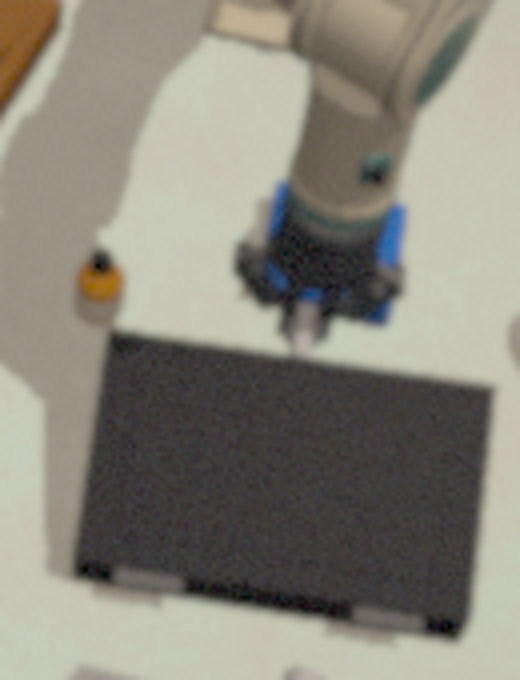

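The lid is rising (its near edge is at rows 335–385 of the crop, shifted up toward the robot), and the force is about 9 N. I'll continue.

Request:
step_arm:
  moves: "0 -0.23 0.11 0 0 0 0; 0 -0.22 0.12 0 0 0 0; 0 -0.22 0.14 0 0 0 0; 0 -0.21 0.15 0 0 0 0; 0 -0.2 0.16 0 0 0 0; 0 -0.19 0.18 0 0 0 0; 0 -0.17 0.19 0 0 0 0; 0 -0.16 0.2 0 0 0 0"

```text
clock: 11.55
eef_pos: [550.2, 69.8, 148.7]
tool_rot: [-1.576, -0.001, -1.455]
force: [-0.5, -3.1, -9.7]
width: 13.1
```

Run:
```python
from h import *
from cell import ctrl,get_image
s=ctrl.read_state();P,R=st(s);print(s["clock"],P,wc(P),s["tool_rot"],s["width"],s["force"],s["torque"])
p=wc(P)-[-114.95,-.9,-4.3]; print(p)
for h in (0,4,8,12): print(h, np.arctan2(8+p[2],205-p[0]))
```

```text
11.55 [550.22788826  69.80470836 148.69301903] [-38.06197195  -0.25393011 148.69301903] [-1.57581090e+00 -8.78820084e-04 -1.45477375e+00] 13.134443298931547 [-0.52818197 -3.06733005 -9.66986755] [-0.71526611  0.56288456  0.32191907]
[ 76.88802805   0.64606989 152.99301903]
0 0.8986454674011551
4 0.8986454674011551
8 0.8986454674011551
12 0.8986454674011551
```

Request:
step_arm:
  moves: "0 -0.15 0.21 0 0 0 0; 0 -0.14 0.22 0 0 0 0; 0 -0.07 0.12 0 0 0 0; 0 0 0 0 0 0 0"

```text
clock: 11.95
eef_pos: [579.1, 73.4, 167.6]
tool_rot: [-1.572, -0.0, -1.455]
force: [-3.7, -2.9, -0.7]
width: 12.5
```

Run:
```python
from h import *
from cell import ctrl,get_image
s=ctrl.read_state();P,R=st(s);print(s["clock"],P,wc(P),s["tool_rot"],s["width"],s["force"],s["torque"])
p=wc(P)-[-114.95,-.9,-4.3]; print(p,np.arctan2(8+p[2],205-p[0])-.039)
```

```text
11.95 [579.06283394  73.42141942 167.62883746] [-9.00197159e+00 -2.79422414e-02  1.67628837e+02] [-1.57241132e+00 -1.52739424e-04 -1.45483626e+00] 12.485184849337642 [-3.72075294 -2.8823882  -0.70638613] [-0.49674979  1.18118959  0.32551095]
[105.94802841   0.87205776 171.92883746] 1.0285644294273297
```

Request:
step_arm:
  moves: "0 -0.05 0.08 0 0 0 0; 0 -0.05 0.09 0 0 0 0; 0 -0.05 0.08 0 0 0 0; 0 0 0 0 0 0 0"

```text
clock: 12.35
eef_pos: [580.4, 73.7, 169.2]
tool_rot: [-1.595, 0.0, -1.456]
force: [-17.0, -5.6, -22.2]
width: 13.1
```

Run:
```python
from h import *
from cell import ctrl,get_image
s=ctrl.read_state();P,R=st(s);print(s["clock"],P,wc(P),s["tool_rot"],s["width"],s["force"],s["torque"])
p=wc(P)-[-114.95,-.9,-4.3]; print(p,np.arctan2(8+p[2],205-p[0])-.039)
a=get_image("scene");crop(a,240,110,370,300,4,"pics/m_sc.png",.6)
b=get_image("top");crop(b,90,90,260,220,4,"pics/m_t.png",.4)
```

```text
12.35 [580.41944676  73.65639703 169.19152454] [-7.62720382e+00  4.70670795e-02  1.69191525e+02] [-1.59536306e+00  1.62095684e-04 -1.45619260e+00] 13.135767439163281 [-16.98939712  -5.56576487 -22.15461543] [-1.12129751  3.03021724  0.35065265]
[107.32279618   0.94706708 173.49152454] 1.0380642890767766
```

View pics/m_sc.png

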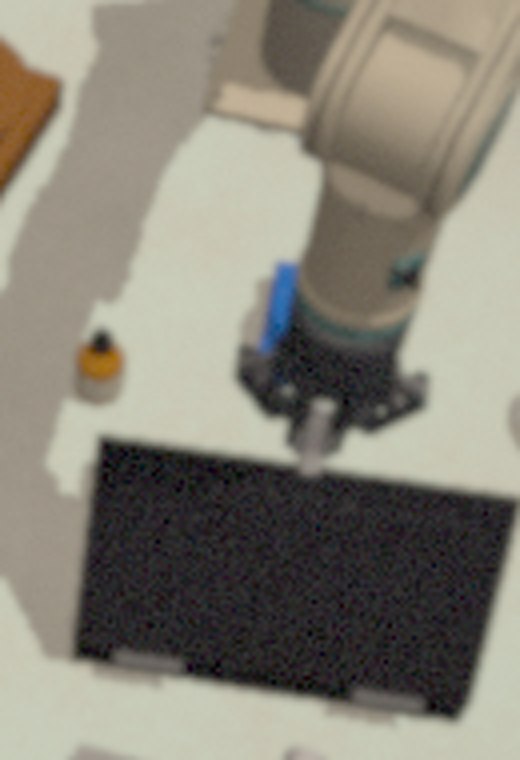

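View pics/m_t.png

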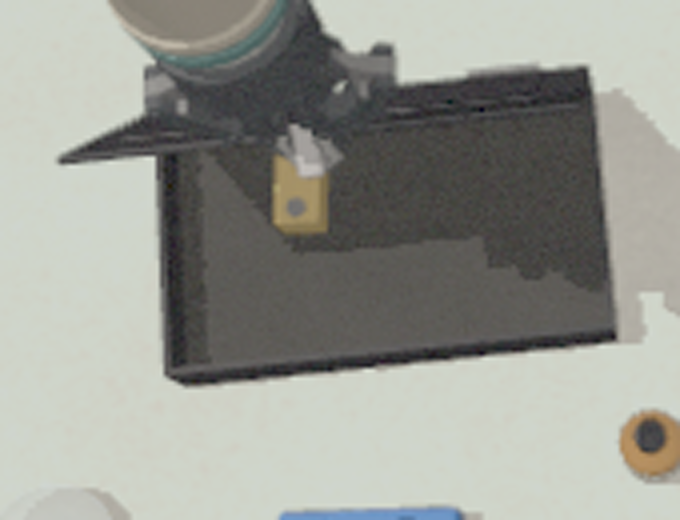

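The lid is at its stop (force jumped to 28 N with no further travel). In the top view the brass weight shows at crop (300,200), i.e. px (165,140). I'll release and withdraw upward.

Request:
step_arm:
  moves: "0 0 0 0 0 0 0.6; 0 0 0 0 0 0 0.6; 0 0 0 0 0 0 0.6; 0 -0.5 0 0 0 0 0.6; 0 -0.8 -0.4 0 0 0 0.6; 0 -0.4 -0.9 0 0 0 0.6; 0 0 -0.95 0 0 0 0.6; 0 0 -0.95 0 0 0 0.6; 0 0 0 0 0 0 0.6"

```text
clock: 13.35
eef_pos: [427.2, 56.1, 260.6]
tool_rot: [-1.574, 0.005, -1.457]
force: [0.8, -0.2, 1.0]
width: 51.5
```

Run:
```python
from h import *
from cell import ctrl,get_image
s=ctrl.read_state();P,R=st(s);print(s["clock"],P,wc(P),s["tool_rot"],s["width"],s["force"],s["torque"],s["qpos"])
a=get_image("scene");crop(a,220,90,370,300,3,"pics/n_sc.png",.6)
b=get_image("top");crop(b,110,90,260,220,5,"pics/n_t.png",.4)
```

```text
13.35 [427.17287258  56.13017198 260.61904304] [-161.87197096    0.52963372  260.61904304] [-1.57372952  0.0048007  -1.45675268] 51.505453336585234 [ 0.79692996 -0.21903021  0.95867929] [ 0.04496912 -0.04932366  0.00622284] [-0.80839564  0.30500264  0.8067049   2.01286209 -0.27822301  0.93651398
 -1.31362888]
```

View pics/n_sc.png

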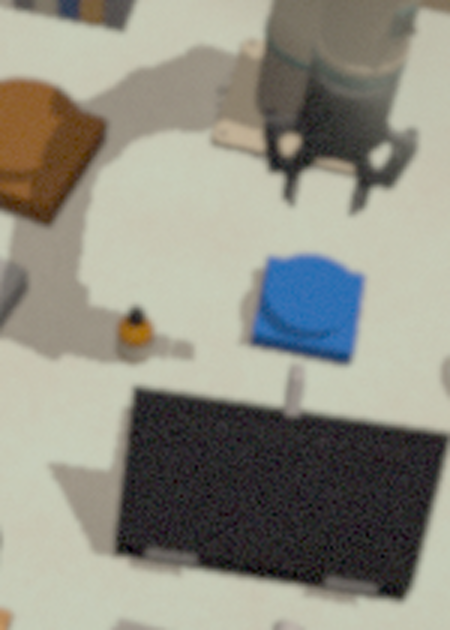

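View pics/n_t.png

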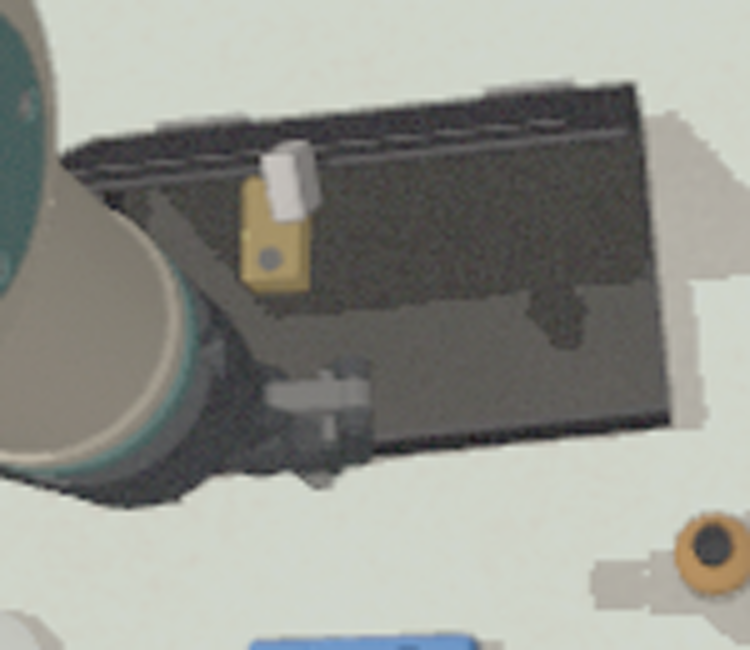

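Run:
```python
from h import *
from cell import get_image
b=get_image("top");crop(b,150,112,185,155,16,"pics/o_t.png",.6)
```

```text
(no output)
```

View pics/o_t.png

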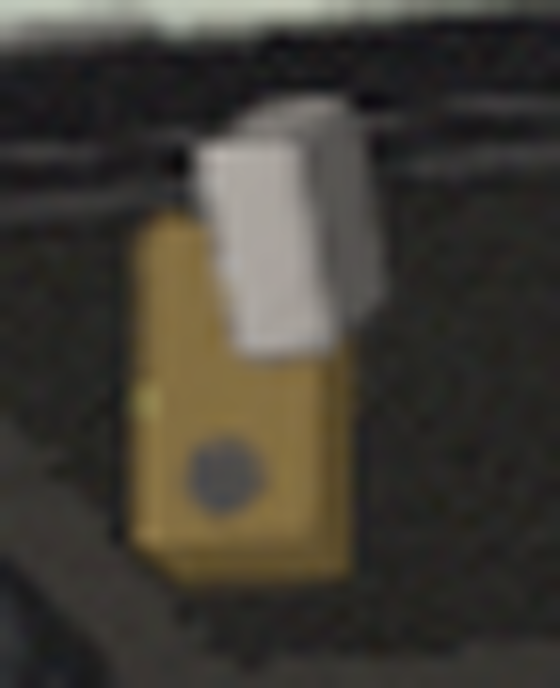

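Run:
```python
from h import *
from cell import get_image
b=get_image("top")
g=lambda u,v,z:wc(back(b,150+(u+.5)/16-.5,112+(v+.5)/16-.5,z)).round(1)
for q in ([135,540],[315,545],[318,365],[140,215]): print("top",g(*q,32))
for q in ([185,585],[350,580]): print("bot",g(*q,6))
n=lambda u,v,z:wc(back(b,110+(u+.5)/5-.5,90+(v+.5)/5-.5,z)).round(1)
print("near right rim",n(668,412,40), "far right rim",n(634,88,40), "near right inner?",n(655,283,6))
```

```text
top [ 8.1 72.3 32. ]
top [ 4.2 42.  32. ]
top [35.9 39.9 32. ]
top [65.7 69.  32. ]
bot [ 7.9 71.1  6. ]
bot [ 5.9 42.5  6. ]
near right rim [ -90.1 -151.1   40. ] far right rim [  91.8 -148.1   40. ] near right inner? [  -8.6 -148.8    6. ]
```

```bash
cat >> h.py <<'E'
WC=np.array([42.,54.7]); WY=-0.065; D=38.
def wx(a,z,lat=0.):  # point at distance a along weight axis from its centre, in world
    c,s=np.cos(WY),np.sin(WY); q=WC+a*np.array([c,s])+lat*np.array([-s,c]); return cw(q[0],q[1],z)
RW=lambda L: rot(L,CYAW+WY-np.pi/2)
E
python3 - <<'E'
from h import *
from cell import ctrl
s=ctrl.read_state();P,R=st(s)
R1=RW(.6); y=R1.apply([0,1,0])
plan(P,R,[(wx(-90,100)+D*y,R1,6)],0.6)
E
```

```text
-0.2 0.65 0.42 0.82 0.09 -0.03 0.6; -0.2 0.68 0.35 0.83 0.09 -0.03 0.6; -0.21 0.71 0.28 0.82 0.09 -0.02 0.6; -0.21 0.74 0.2 0.83 0.08 -0.03 0.6; -0.22 0.75 0.13 0.82 0.09 -0.02 0.6; -0.22 0.76 0.05 0.83 0.08 -0.03 0.6
end [554.9 130.2  68.7] 6
```

Request:
step_arm:
  moves: "-0.2 0.65 0.42 0.82 0.09 -0.03 0.6; -0.2 0.68 0.35 0.83 0.09 -0.03 0.6; -0.21 0.71 0.28 0.82 0.09 -0.02 0.6; -0.21 0.74 0.2 0.83 0.08 -0.03 0.6; -0.22 0.75 0.13 0.82 0.09 -0.02 0.6; -0.22 0.76 0.05 0.83 0.08 -0.03 0.6; 0 0 0 0 0 0 0.6"

```text
clock: 14.25
eef_pos: [553.4, 141.2, 153.9]
tool_rot: [-1.167, -0.014, -1.509]
force: [0.8, 1.0, 0.3]
width: 51.4
```

Run:
```python
from h import *
from cell import ctrl,get_image
s=ctrl.read_state();P,R=st(s);print(s["clock"],P,wc(P),s["tool_rot"],s["width"],s["force"],s["qpos"])
print((rot(0).inv()*R).as_rotvec())
a=get_image("scene");b=get_image("top")
for n,p,(u,v,u1,v1,k) in (("s",a,(260,110,380,230,5)),("t",b,(110,90,260,220,5))):
    im=cv2.resize((255*(p["color"][v:v1,u:u1]/255.)**.5).astype(np.uint8),None,fx=k,fy=k,interpolation=cv2.INTER_CUBIC)
    for h,col in((0,(0,0,255)),(38,(0,255,255))):
        for x in (-26,26):
            q=(proj(p,P+R.apply([x,-h,0]))[0]-[u,v]+.5)*k; cv2.circle(im,(int(q[0]),int(q[1])),3,col,-1)
            if h: q=(proj(p,P+[0,0,h+5]+R.apply([x,0,0]))[0]-[u,v]+.5)*k; cv2.circle(im,(int(q[0]),int(q[1])),3,(0,255,0),-1)
    cv2.imwrite(f"pics/p_{n}.png",im)
```

```text
14.25 [553.38314957 141.21589844 153.92675329] [-26.59222209  70.3007195  153.92675329] [-1.16735373 -0.01408148 -1.50901281] 51.41033430235387 [0.80568617 1.03273059 0.31761601] [-0.86389501  0.52785334  0.67772662  2.20573487 -1.09946771  0.23376004
 -0.78079948]
[ 0.40294407  0.05162403 -0.02502423]
```

View pics/p_s.png

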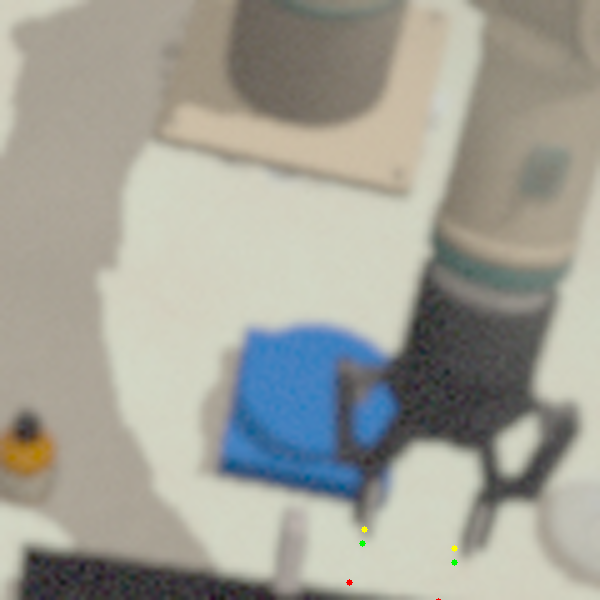

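View pics/p_t.png

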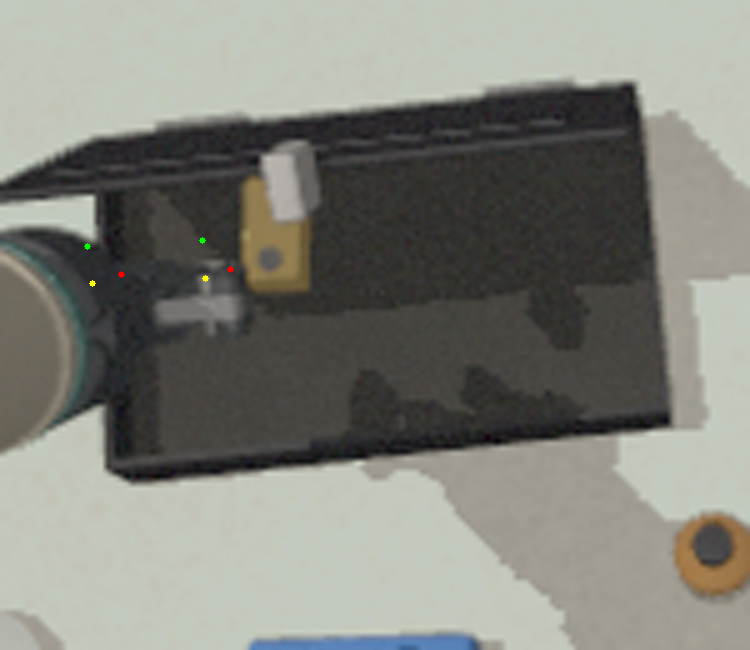

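Both wrist joints are at their limits (j5 -1.10, j6 0.23), so I need another arm configuration. I'll fit the kinematics from the logged poses.

```bash
cat > fk.py <<'E'
import numpy as np,itertools
from scipy.spatial.transform import Rotation as Ro
from scipy.optimize import least_squares
data=[([1.04518362,0.62931431,0.03844339,1.51837876,-0.02698785,0.99630684,-0.02000349],[288.169,-581.854,195.606],[-1.57083,.001889,-1.110982]),
([-0.26004495,0.3548964,0.30315698,2.37531915,-0.77446139,0.26486509,-0.69488186],[435.898,12.063,142.871],[-1.3295035,.0470699,-1.4372824]),
([-0.52530755,0.64566757,0.50845411,2.11444102,-0.6124529,0.53122739,-1.01726422],[471.636,59.267,73.035],[-1.573712,-.001765,-1.456282]),
([-0.46081981,0.71597382,0.41119914,2.13492767,-0.69544978,0.42088172,-0.94768081],[474.1,61.07,29.135],[-1.568416,-.000525,-1.455004]),
([-0.43111667,0.74649809,0.36793986,2.14124361,-0.72404523,0.37501667,-0.92227634],[473.814,60.236,10.611],[-1.569277,-.001613,-1.455054]),
([-0.40666729,0.77149024,0.33124438,2.14468276,-0.74790435,0.33730661,-0.90116452],[473.937,60.198,-4.322],[-1.569096,-.001629,-1.454911]),
([-0.80839564,0.30500264,0.8067049,2.01286209,-0.27822301,0.93651398,-1.31362888],[427.173,56.13,260.619],[-1.573730,.0048007,-1.456753]),
([-0.86389501,0.52785334,0.67772662,2.20573487,-1.09946771,0.23376004,-0.78079948],[553.383,141.216,153.927],[-1.1673537,-.0140815,-1.5090129])]
def fk(p,sg,q):
    o1,H,a1,L1,e,L2,T,o7=p[:8]
    A=Ro.from_euler('z',sg[0]*q[0]+o1); P=np.array([0,0,H]); 
    P=P+A.apply([a1,0,0])
    A=A*Ro.from_euler('y',q[1]); P=P+A.apply([e,0,L1]); A=A*Ro.from_euler('z',sg[1]*q[2])
    A=A*Ro.from_euler('y',q[3]); P=P+A.apply([-e,0,L2]); A=A*Ro.from_euler('z',sg[2]*q[4])
    A=A*Ro.from_euler('y',q[5]); P=P+A.apply([0,0,T]); A=A*Ro.from_euler('z',sg[3]*q[6]+o7)
    return P,A
# tool: y along fingers(=A z). columns x,y,z
def toolR(A): # flange (x,y,z) -> tool with y=z_f, x=x_f => z=-y_f
    return A*Ro.from_matrix(np.array([[1,0,0],[0,0,-1],[0,1,0]]))
def res(p,sg):
    r=[]
    for q,P,E in data:
        p_,A=fk(p,sg,q); r+=list((p_-P)); r+=list(300*(Ro.from_euler('xyz',E).inv()*toolR(A)).as_rotvec())
    return np.array(r)
if __name__=="__main__":
    best=None
    for sg in itertools.product([-1,1],repeat=4):
        for o7 in (0,np.pi/2,np.pi,-np.pi/2):
            o=least_squares(res,[0,300,0,420,0,400,250,o7],args=(sg,),loss='soft_l1')
            c=np.sqrt(np.mean(res(o.x,sg)**2))
            if best is None or c<best[0]: best=(c,sg,o.x)
    print(best); print(res(best[2],best[1]).round(1))
    import json; json.dump([list(best[1]),list(best[2])],open("fk.json","w"))
E
python3 fk.py
```

```text
(np.float64(2.3672331547865997), (-1, -1, -1, -1), array([-5.23744561e-02,  3.44258435e+02,  4.69467545e+00,  5.68428577e+02,
       -6.48877463e+00,  3.92393233e+02,  3.88882926e+02, -7.00626959e+02]))
[ -1.5 -11.    3.8   0.    0.2  -0.    0.2   4.3   1.4   0.6  -0.3  -3.8
  -0.2  -0.   -1.   -0.    0.2   0.   -0.3   0.5  -0.5  -0.    0.2  -0.
  -0.3   0.9  -0.2  -0.    0.2  -0.   -0.3   1.1   0.2  -0.    0.2  -0.
  -0.    0.4   0.1   0.1   0.2   0.   -0.2  -7.1  -1.   -0.4  -1.1  -6.2]
```

```bash
cat > fk2.py <<'E'
from fk import data,toolR
import numpy as np
from scipy.spatial.transform import Rotation as Ro
from scipy.optimize import least_squares
def fk(p,q):
    o1,H,L1,e1,L2,T,o7,b1,b2,b3,tx,ty,e2=p
    E=Ro.from_euler
    A=E('z',-q[0]+o1); P=np.array([0,0,H])
    A=A*E('y',q[1]); P=P+A.apply([e1,b1,L1]); A=A*E('z',-q[2])
    A=A*E('y',q[3]); P=P+A.apply([e2,b2,L2]); A=A*E('z',-q[4])
    A=A*E('y',q[5]); P=P+A.apply([0,b3,T]); A=A*E('z',-q[6]+o7)
    R=toolR(A); return P+R.apply([tx,0,ty]),R
def res(p):
    r=[]
    for q,P,E in data:
        P_,R=fk(p,q); r+=list(P_-np.array(P))+list(300*(Ro.from_euler('xyz',E).inv()*R).as_rotvec())
    return np.r_[r,0.01*np.array(p)[[3,7,8,9,10,11,12]]]
o=least_squares(res,[-.05,344,568,0,392,389,-700.63+223*np.pi,0,0,0,0,0,0],loss='soft_l1')
p=o.x
if __name__=="__main__":
    print(p.round(3)); print(np.abs(res(p)).max(), res(p)[:48].reshape(8,6).round(1))
E
python3 fk2.py
```

```text
[-0.00000e+00  3.36204e+02  5.59107e+02 -0.00000e+00  3.82129e+02
  3.84706e+02 -1.47655e+02 -1.15030e+01 -1.61770e+01 -3.64000e-01
  4.00000e-03  5.00000e-03  0.00000e+00]
0.16177495279163318 [[ 0. -0.  0. -0.  0. -0.]
 [ 0.  0.  0.  0. -0. -0.]
 [ 0. -0. -0. -0.  0. -0.]
 [ 0. -0. -0.  0.  0.  0.]
 [-0.  0. -0. -0.  0.  0.]
 [-0.  0. -0. -0.  0. -0.]
 [-0. -0. -0.  0. -0.  0.]
 [-0.  0. -0. -0. -0. -0.]]
```

```bash
cat > ik.py <<'E'
from fk2 import fk,p as FP
from h import *
from scipy.optimize import least_squares
LO=np.array([-3.06,-.37,-1.25,.18,-1.1,.23,-2.94]);HI=np.array([3.06,2.12,1.32,2.47,4.24,1.98,2.94])
def ik(T,RT,q0,m=0.02,w=0.0):
    f=lambda q:np.r_[(fk(FP,q)[0]-T)/300,(RT.inv()*fk(FP,q)[1]).as_rotvec(),w*(q-q0)]
    o=least_squares(f,np.clip(q0,LO+m+1e-3,HI-m-1e-3),bounds=(LO+m,HI-m)); P,R=fk(FP,o.x)
    return o.x,np.linalg.norm(P-T),(RT.inv()*R).magnitude()
E
python3 - <<'E'
from ik import *
rng=np.random.default_rng(0)
fl=Ro.from_rotvec([0,np.pi,0])
for L in (.5,.6,.7):
  for flip in (0,1):
    R1=RW(L); y=R1.apply([0,1,0])
    RT=R1*fl if flip else R1
    sols=[]
    for k in range(25):
        q,e,a=ik(wx(-10,12)+D*y,RT,rng.uniform(LO,HI))
        if e<.5 and a<.005: sols.append(q)
    print(L,flip,len(sols)); 
    for q in sols[:7]: print("   ",q.round(2), ik(wx(-90,80)+D*y,RT,q)[1:])
E
```

```text
0.5 0 9
    [ 0.15  1.   -0.74  2.16  2.14  0.79  2.52] (np.float64(3.410249841774956e-12), 9.526269940513262e-15)
    [-1.01  1.39  1.26  2.19  4.14  1.09 -0.13] (np.float64(4.367579910860608e-11), 1.328317358890247e-13)
    [-0.2   0.87 -0.19  2.17  2.54  0.47  1.95] (np.float64(1.3068671633809066e-11), 5.5916071544885246e-14)
    [ 0.21  1.05 -0.85  2.16  2.1   0.87  2.6 ] (np.float64(1.1207382526660114e-06), 3.3706828122710633e-09)
    [-1.01  1.41  1.27  2.19  4.15  1.11 -0.14] (np.float64(1.4891918025853513e-11), 6.518219506781634e-14)
    [-0.45  0.88  0.17  2.18  3.09  0.39  1.3 ] (np.float64(9.169029779854915e-08), 3.5891238090676553e-10)
    [-0.13  0.89 -0.3   2.17  2.42  0.52  2.1 ] (np.float64(4.404866178317005e-11), 1.2322226509136152e-13)
0.5 1 15
    [-0.51  0.89  0.26  2.18  3.26  0.4  -2.03] (np.float64(1.5691225944506865e-07), 6.287630003400514e-10)
    [-0.3   0.87 -0.05  2.18  2.73  0.42 -1.41] (np.float64(1.4176707638102842e-12), 1.2130043951415582e-14)
    [-0.14  0.88 -0.29  2.17  2.43  0.51 -1.06] (np.float64(5.281439635244554e-11), 1.6406290459876854e-13)
  
[... 2706 characters left out ...]
 -0.14  2.31  2.76  0.86 -1.47] (np.float64(10.062767640014599), 0.036063995008042866)
    [ 0.27  1.24 -1.01  2.3   2.37  1.29 -0.66] (np.float64(10.06276755241402), 0.03606399527967623)
    [ 0.1   1.08 -0.7   2.3   2.47  1.08 -0.94] (np.float64(10.062767542943375), 0.036063995308991736)
    [-0.56  0.99  0.28  2.32  3.09  0.8  -1.95] (np.float64(10.062767704628767), 0.03606399480771778)
    [-0.05  1.01 -0.47  2.3   2.57  0.97 -1.15] (np.float64(10.062767876282704), 0.036063994275542244)
    [-0.2   0.97 -0.24  2.31  2.7   0.89 -1.37] (np.float64(10.062768042279592), 0.03606399376090525)
    [-0.08  1.   -0.42  2.3   2.6   0.95 -1.2 ] (np.float64(10.062767870486418), 0.036063994293512314)
```

```bash
cat >> ik.py <<'E'
def jac(q):
    P0,R0=fk(FP,q);J=np.zeros((6,7))
    for i in range(7):
        d=np.zeros(7);d[i]=1e-5;P,R=fk(FP,q+d);J[:3,i]=(P-P0)/1e-5/1000;J[3:,i]=(R*R0.inv()).as_rotvec()/1e-5
    return J
E
python3 - <<'E'
from ik import *
from fk import data
Q=[np.array(d[0]) for d in data]
for i,j in ((3,4),(4,5),(5,6),(2,3),(6,7)):
    q=Q[i].copy()
    # min norm integrate straight path
    P0,R0=fk(FP,Q[i]);P1,R1=fk(FP,Q[j]);n=60
    for k in range(1,n+1):
        T=P0+(P1-P0)*k/n; RT=R0*Ro.from_rotvec((R0.inv()*R1).as_rotvec()*k/n)
        P,R=fk(FP,q); e=np.r_[(T-P)/1000,(RT*R.inv()).as_rotvec()]
        q=q+np.linalg.pinv(jac(q))@e
    J=jac(Q[j]);nv=np.linalg.svd(J)[2][6]
    print(i,j,"act",(Q[j]-Q[i]).round(3),"mn",(q-Q[i]).round(3),"diff",(Q[j]-q).round(3),"null",nv.round(2))
E
```

```text
3 4 act [ 0.03   0.031 -0.043  0.006 -0.029 -0.046  0.025] mn [ 0.03   0.03  -0.043  0.006 -0.028 -0.046  0.025] diff [-0.  0.  0.  0. -0.  0.  0.] null [-0.26  0.08  0.4   0.01 -0.61  0.17  0.6 ]
4 5 act [ 0.024  0.025 -0.037  0.003 -0.024 -0.038  0.021] mn [ 0.025  0.025 -0.038  0.003 -0.022 -0.038  0.019] diff [-0.001  0.     0.001  0.    -0.002  0.     0.002] null [-0.24  0.07  0.37  0.01 -0.63  0.17  0.62]
5 6 act [-0.402 -0.466  0.475 -0.132  0.47   0.599 -0.412] mn [-0.406 -0.465  0.481 -0.132  0.467  0.6   -0.409] diff [ 0.004 -0.001 -0.006 -0.     0.003 -0.001 -0.003] null [-0.47  0.16  0.71  0.01 -0.31  0.07  0.39]
2 3 act [ 0.064  0.07  -0.097  0.02  -0.083 -0.11   0.07 ] mn [ 0.067  0.069 -0.101  0.02  -0.077 -0.112  0.064] diff [-0.003  0.001  0.004  0.    -0.005  0.002  0.006] null [-0.28  0.09  0.44  0.01 -0.59  0.18  0.59]
6 7 act [-0.055  0.223 -0.129  0.193 -0.821 -0.703  0.533] mn [ 0.083  0.176 -0.341  0.19  -0.368 -0.794  0.084] diff [-0.138  0.047  0.212  0.003 -0.453  0.091  0.449] null [-0.27  0.12  0.43  0.01 -0.59  0.23  0.58]
```

```bash
cat >> ik.py <<'E'
def sim(q,rows):
    """min-norm controller with limits; returns q list"""
    P,R=fk(FP,q);out=[];q=q.copy()
    for r in rows:
        P=P+R.apply(np.array(r[:3])*50); R=R*Ro.from_rotvec(np.array(r[3:6])*.12)
        qs=q.copy()
        for _ in range(12):
            p_,r_=fk(FP,q); e=np.r_[(P-p_)/1000,(R*r_.inv()).as_rotvec()]
            q=np.clip(q+np.linalg.pinv(jac(q),rcond=1e-3)@e*.6,LO,HI)
        out.append((q.copy(),np.abs(q-qs).max(),np.linalg.norm(e))); P,R=fk(FP,q)
    return out
def rows_for(q0,wps,g,step=.11,dec=2):
    rows=[];P,R=fk(FP,q0);qa=np.array(q0)
    for qb in wps:
        qb=np.array(qb);n=60;pts=[fk(FP,qa+(qb-qa)*k/n) for k in range(n+1)]
        # row count by arc length
        L=np.cumsum([0]+[max(np.linalg.norm(b[0]-a[0])/47,(b[1]*a[1].inv()).magnitude()/.115,0) for a,b in zip(pts,pts[1:])])
        Lj=np.linspace(0,np.abs(qb-qa).max()/.17,n+1); L=np.maximum(L,Lj) if Lj[-1]>L[-1] else L
        m=int(np.ceil(L[-1]))
        for k in range(1,m+1):
            s=np.interp(L[-1]*k/m,L,np.linspace(0,1,n+1)); T,RT=fk(FP,qa+(qb-qa)*s)
            d=np.round(R.inv().apply(T-P)/50,dec);w=np.round((R.inv()*RT).as_rotvec()/.12,dec)
            rows.append(np.r_[d,w,g]);P=P+R.apply(d*50);R=R*Ro.from_rotvec(w*.12)
        qa=qb
    return rows
def show(rows):
    for j in range(0,len(rows),20): print("; ".join(" ".join(f"{x:g}" for x in r+0.0) for r in rows[j:j+20])); print()
E
python3 - <<'E'
from ik import *
q0=np.array([-0.86389501,0.52785334,0.67772662,2.20573487,-1.09946771,0.23376004,-0.78079948])
R1=RW(.6);y=R1.apply([0,1,0]);RT=R1*Ro.from_rotvec([0,np.pi,0])
qp,e,a=ik(wx(-90,100)+D*y,RT,[-.39,.91,.06,2.25,2.91,.61,-1.66],m=.05,w=.002);print(qp.round(2),e,a)
qA=q0+[0.1,-.5,-.2,-.3,.3,.6,-.2]
qM=np.array([-.45,.15,.2,1.95,1.0,.8,-1.2])
qB=qp+[0,-.45,0,-.1,-.3,.1,.1]
rows=rows_for(q0,[qA,qM,qB,qp],0.6)
o=sim(q0,rows)
print(len(rows),np.abs(np.array(rows)).max(0))
for i,(q,dm,e) in enumerate(o):
    P,R=fk(FP,q);t=P-D*R.apply([0,1,0]);h=P-230*R.apply([0,1,0])
    if i%2==0 or i==len(o)-1: print(i,q.round(2),round(dm,2),round(e,3),"tip",wc(t).round(),"hand",wc(h).round())
E
```

```text
[ 0.31  1.02 -1.2   2.42  2.03  1.22 -0.63] 1.3622567749832033 0.005288627414819375
45 [0.7  0.67 0.68 0.45 0.95 0.8  0.6 ]
0 [-0.86  0.48  0.67  2.17 -1.09  0.31 -0.78] 0.07 0.0 tip [-34. 103. 216.] hand [-112.   91.  391.]
2 [-0.87  0.38  0.68  2.11 -1.04  0.46 -0.8 ] 0.07 0.0 tip [-29. 158. 279.] hand [-108.  113.  448.]
4 [-0.9   0.27  0.69  2.04 -0.98  0.6  -0.84] 0.07 0.0 tip [-37. 200. 353.] hand [-115.  127.  512.]
6 [-0.93  0.15  0.69  1.98 -0.91  0.73 -0.9 ] 0.06 0.0 tip [-60. 228. 431.] hand [-134.  132.  579.]
8 [-0.96  0.03  0.68  1.91 -0.81  0.84 -0.97] 0.06 0.0 tip [-95. 242. 508.] hand [-163.  128.  648.]
10 [-0.96  0.05  0.7   1.92 -0.59  0.84 -0.99] 0.11 0.0 tip [-99. 191. 463.] hand [-162.  106.  624.]
12 [-0.97  0.07  0.72  1.92 -0.37  0.83 -1.  ] 0.11 0.0 tip [-99. 133. 430.] hand [-159.   81.  605.]
14 [-0.98  0.09  0.74  1.93 -0.15  0.82 -1.  ] 0.11 0.0 tip [-95.  71. 409.] hand [-155.   54.  591.]
16 [-0.99  0.11  0.78  1.94  0.06  0.81 -1.  ] 0.11 0.0 tip [-85.   9. 403.] hand [-148.   26.  583.]
18 [-1.    0.14  0.82  1.94  0.27  0.78 -1.  ] 0.1 0.0 tip [-70
[... 683 characters left out ...]
  0.83  2.17  1.16  0.51 -0.64] 0.06 0.0 tip [ -26. -105.  342.] hand [-118.   12.  462.]
34 [-1.08  0.47  0.84  2.23  1.34  0.44 -0.65] 0.1 0.0 tip [-24. -86. 324.] hand [-126.   25.  443.]
36 [-1.1   0.48  0.83  2.29  1.65  0.39 -0.77] 0.18 0.0 tip [-19. -62. 315.] hand [-135.   36.  432.]
38 [-1.05  0.41  0.72  2.35  2.01  0.45 -0.93] 0.18 0.0 tip [-12. -32. 321.] hand [-147.   46.  434.]
40 [-0.79  0.48  0.45  2.38  2.33  0.45 -1.22] 0.15 0.0 tip [-10.  -8. 243.] hand [-139.   49.  374.]
42 [-0.57  0.57  0.19  2.41  2.58  0.51 -1.42] 0.12 0.0 tip [-22.  24. 168.] hand [-142.   57.  314.]
44 [-0.41  0.68 -0.01  2.44  2.76  0.58 -1.55] 0.09 0.0 tip [-46.  61. 100.] hand [-154.   68.  259.]
```

```bash
cat > plan1.py <<'E'
from ik import *
q0=np.array([-0.86389501,0.52785334,0.67772662,2.20573487,-1.09946771,0.23376004,-0.78079948])
FL=Ro.from_rotvec([0,np.pi,0])
def tip(cx,cy,z,L): R=RW(L); return cw(cx,cy,z)+D*R.apply([0,1,0]),R*FL
seed=[-.41,.68,-.01,2.35,2.76,.58,-1.55]
qB,e,a=ik(*tip(-60,62,290,.45),seed,m=.05,w=.01);print(qB.round(2),e,a)
qp,e,a=ik(*tip(-36,60,95,.55),qB,m=.03,w=.002);print(qp.round(2),e,a)
qA=q0+[0.05,-.35,-.1,-.2,.4,.5,-.2]
qM=np.array([-.7,.1,.4,2.0,1.0,.7,-1.2])
rows=rows_for(q0,[qA,qM,qB,qp],0.6)
o=sim(q0,rows)
print(len(rows),np.abs(np.array(rows)).max(0))
for i,(q,dm,e) in enumerate(o):
    P,R=fk(FP,q);t=P-D*R.apply([0,1,0]);h=P-230*R.apply([0,1,0])
    if i%2==0 or i>=len(o)-12: print(i,q.round(2),round(dm,2),round(e,3),"tip",wc(t).round(),"hand",wc(h).round())
E
python3 plan1.py
```

```text
[ 0.5   0.43 -1.2   2.14  1.09  0.72  0.21] 0.18232376037613174 0.0008558865952637317
[ 0.32  1.   -1.17  2.36  1.98  1.12 -0.56] 0.002487769132671029 1.532029920398681e-05
42 [0.66 0.73 0.38 0.33 0.94 0.76 0.6 ]
0 [-0.88  0.48  0.69  2.17 -1.06  0.32 -0.79] 0.09 0.0 tip [-39. 101. 213.] hand [-114.   91.  390.]
2 [-0.9   0.38  0.72  2.11 -0.97  0.51 -0.82] 0.09 0.0 tip [-47. 150. 271.] hand [-117.  108.  445.]
4 [-0.94  0.27  0.76  2.04 -0.84  0.68 -0.87] 0.09 0.0 tip [-71. 181. 339.] hand [-132.  115.  509.]
6 [-0.99  0.2   0.8   2.01 -0.65  0.77 -0.91] 0.11 0.0 tip [-95. 164. 365.] hand [-148.  103.  539.]
8 [-1.03  0.2   0.85  2.01 -0.44  0.76 -0.91] 0.11 0.0 tip [-100.  115.  355.] hand [-151.   80.  536.]
10 [-1.08  0.19  0.9   2.01 -0.24  0.73 -0.9 ] 0.1 0.0 tip [-98.  63. 354.] hand [-152.   57.  538.]
12 [-1.14  0.19  0.97  2.01 -0.03  0.7  -0.89] 0.1 0.0 tip [-87.  13. 364.] hand [-149.   35.  545.]
14 [-1.2   0.2   1.04  2.01  0.18  0.66 -0.89] 0.1 0.0 tip [-70. -32. 384.] hand [-143.   15.  556.]
16 [-1.27  0.2   1.13  2.01  0.39  0.61 -0.89] 0.1 0.0 tip [-47. -70. 415.] 
[... 1173 characters left out ...]
0.36  0.34  0.93] 0.16 0.0 tip [-60.  62. 290.] hand [-143.   68.  463.]
36 [-0.5   0.3   0.17  2.2   0.44  0.27  0.87] 0.07 0.0 tip [-59.  44. 254.] hand [-139.   57.  428.]
37 [-0.57  0.38  0.27  2.24  0.54  0.23  0.77] 0.11 0.071 tip [-73.  16. 212.] hand [-143.   43.  388.]
38 [-0.64  0.46  0.38  2.28  0.69  0.23  0.62] 0.15 0.14 tip [-99. -24. 178.] hand [-156.   25.  355.]
39 [-0.72  0.55  0.51  2.33  0.91  0.23  0.38] 0.24 0.176 tip [-128.  -72.  159.] hand [-174.    3.  330.]
40 [-0.78  0.63  0.6   2.39  1.54  0.23 -0.28] 0.66 0.183 tip [-131. -112.  155.] hand [-183.  -16.  313.]
41 [-0.63  0.66  0.4   2.45  2.07  0.35 -0.85] 0.57 0.0 tip [-129. -105.  123.] hand [-191.  -17.  282.]
```

Run:
```python
from ik import *
FL=Ro.from_rotvec([0,np.pi,0])
def tip(cx,cy,z,L): R=RW(L); return cw(cx,cy,z)+D*R.apply([0,1,0]),R*FL
import ik
ik.LO=LO.copy();ik.LO[4]=1.8;ik.HI=HI.copy();ik.HI[4]=3.9
for z in (95,180,250):
  for x in (-60,-35,-10):
    for L in (.4,.55,.7,.85,1.0):
        best=None
        for sd in ([-.4,.7,0,2.2,2.8,.6,-1.6],[-.1,.6,-.4,2.2,2.3,.6,-1]):
            q,e,a=ik.ik(*tip(x,60,z,L),sd,m=.03,w=1e-4)
            if best is None or e+300*a<best[1]+300*best[2]: best=(q,e,a)
        if best[1]<1: print(z,x,L,best[0].round(2))
```

```text
95 -60 0.4 [-0.19  0.64 -0.26  2.31  2.14  0.33 -0.85]
95 -60 0.55 [-0.09  0.71 -0.46  2.43  2.35  0.67 -1.09]
95 -35 0.4 [-0.23  0.64 -0.18  2.25  2.09  0.26 -0.79]
95 -35 0.55 [-0.41  0.68  0.03  2.38  2.79  0.46 -1.56]
95 -10 0.4 [-0.19  0.66 -0.22  2.18  1.89  0.26 -0.57]
95 -10 0.55 [-0.1   0.71 -0.4   2.31  2.31  0.56 -0.99]
95 -10 0.7 [-0.41  0.76  0.    2.43  2.81  0.74 -1.6 ]
180 -60 0.55 [-0.17  0.46 -0.32  2.38  2.11  0.39 -0.86]
180 -35 0.55 [-0.2   0.48 -0.27  2.32  2.08  0.35 -0.8 ]
180 -35 0.7 [-0.07  0.56 -0.52  2.44  2.3   0.7  -1.05]
180 -10 0.55 [-0.23  0.5  -0.2   2.26  2.04  0.3  -0.74]
180 -10 0.7 [-0.1   0.56 -0.44  2.38  2.32  0.63 -1.04]
250 -60 0.7 [-0.15  0.33 -0.39  2.43  2.13  0.47 -0.9 ]
250 -35 0.7 [-0.16  0.35 -0.36  2.37  2.11  0.44 -0.86]
250 -10 0.7 [-0.17  0.38 -0.32  2.32  2.09  0.41 -0.81]
250 -10 0.85 [-0.1   0.45 -0.47  2.44  2.35  0.72 -1.09]
```

```bash
cat > plan1.py <<'E'
from ik import *
import ik as K
FL=Ro.from_rotvec([0,np.pi,0])
def tip(cx,cy,z,L): R=RW(L); return cw(cx,cy,z)+D*R.apply([0,1,0]),R*FL
def rep(q0,rows,k=2):
    o=sim(q0,rows); print(len(rows),np.abs(np.array(rows)).max(0))
    for i,(q,dm,e) in enumerate(o):
        P,R=fk(FP,q);t=P-D*R.apply([0,1,0]);h=P-230*R.apply([0,1,0])
        if i%k==0 or i==len(o)-1: print(i,q.round(2),round(dm,2),round(e,3),"tip",wc(t).round(),"hand",wc(h).round())
    return o
if __name__=="__main__":
    q0=np.array([-0.86389501,0.52785334,0.67772662,2.20573487,-1.09946771,0.23376004,-0.78079948])
    qB=np.array([-.16,.35,-.36,2.37,2.11,.44,-.86])
    qp=np.array([-0.1,0.71,-0.4,2.31,2.31,0.56,-0.99])
    qA=q0+[0.05,-.35,-.1,-.2,.4,.5,-.2]
    qM=np.array([-.5,.05,.1,2.1,.9,.75,-.8])
    rows=rows_for(q0,[qA,qM,qB,qp],0.6); rep(q0,rows); show(rows)
E
python3 plan1.py
```

```text
38 [0.66 0.71 0.49 0.35 0.89 0.76 0.6 ]
0 [-0.88  0.48  0.69  2.17 -1.06  0.32 -0.79] 0.09 0.0 tip [-39. 101. 213.] hand [-114.   91.  390.]
2 [-0.9   0.38  0.72  2.11 -0.97  0.51 -0.82] 0.09 0.0 tip [-47. 150. 271.] hand [-117.  108.  445.]
4 [-0.94  0.27  0.76  2.04 -0.84  0.68 -0.87] 0.09 0.0 tip [-71. 181. 339.] hand [-132.  115.  509.]
6 [-0.98  0.2   0.79  2.02 -0.67  0.77 -0.89] 0.09 0.0 tip [-99. 171. 365.] hand [-150.  106.  538.]
8 [-1.01  0.19  0.81  2.03 -0.5   0.77 -0.83] 0.09 0.0 tip [-115.  134.  351.] hand [-161.   90.  532.]
10 [-1.05  0.17  0.83  2.04 -0.31  0.76 -0.79] 0.09 0.0 tip [-126.   95.  344.] hand [-170.   73.  529.]
12 [-1.09  0.16  0.86  2.06 -0.13  0.74 -0.74] 0.1 0.0 tip [-129.   56.  343.] hand [-175.   57.  529.]
14 [-1.13  0.14  0.89  2.07  0.07  0.72 -0.71] 0.1 0.0 tip [-125.   19.  350.] hand [-178.   41.  533.]
16 [-1.18  0.12  0.92  2.08  0.27  0.7  -0.7 ] 0.11 0.0 tip [-115.  -15.  363.] hand [-178.   27.  540.]
18 [-1.23  0.1   0.94  2.1   0.49  0.69 -0.7 ] 0.11 0.0 tip [-100.  -44.  383.] hand [-176.   15.  549.]
20 [-1.28  0.08  0.96  2.11  
[... 1726 characters left out ...]
 0.6; 0.34 -0.08 -0.28 -0.32 -0.75 -0.43 0.6

0.34 -0.07 -0.27 -0.33 -0.74 -0.43 0.6; 0.34 -0.09 -0.28 -0.33 -0.74 -0.44 0.6; 0.17 0.23 0.06 -0.2 -0.88 -0.27 0.6; 0.16 0.22 0.11 -0.13 -0.89 -0.26 0.6; 0.16 0.21 0.18 -0.07 -0.89 -0.27 0.6; 0.18 0.2 0.23 0 -0.89 -0.28 0.6; 0.18 0.19 0.28 0.05 -0.89 -0.29 0.6; 0.2 0.18 0.33 0.11 -0.88 -0.3 0.6; 0.21 0.16 0.37 0.15 -0.87 -0.32 0.6; 0.24 0.16 0.41 0.2 -0.85 -0.35 0.6; 0.26 0.14 0.44 0.24 -0.83 -0.36 0.6; 0.29 0.13 0.46 0.26 -0.81 -0.39 0.6; 0.31 0.11 0.48 0.29 -0.79 -0.42 0.6; 0.34 0.11 0.49 0.3 -0.76 -0.45 0.6; -0.03 0.71 0.38 0.34 -0.05 0.06 0.6; -0.02 0.71 0.4 0.33 -0.03 0.02 0.6; 0 0.69 0.41 0.31 0 -0.01 0.6; 0.02 0.67 0.45 0.3 0.02 -0.04 0.6
```

Request:
step_arm:
  moves: "-0.66 -0.45 0.2 -0.04 -0.21 0.76 0.6; -0.62 -0.5 0.16 -0.05 -0.25 0.72 0.6; -0.6 -0.54 0.13 -0.07 -0.29 0.66 0.6; -0.56 -0.6 0.08 -0.09 -0.34 0.6 0.6; -0.5 -0.64 0.02 -0.11 -0.36 0.51 0.6; -0.43 -0.69 -0.04 -0.13 -0.38 0.41 0.6; 0.33 -0.03 -0.36 -0.35 -0.77 -0.37 0.6; 0.32 -0.03 -0.35 -0.34 -0.78 -0.36 0.6; 0.32 -0.03 -0.34 -0.33 -0.77 -0.37 0.6; 0.31 -0.03 -0.34 -0.32 -0.78 -0.37 0.6; 0.3 -0.04 -0.32 -0.32 -0.78 -0.38 0.6; 0.31 -0.03 -0.32 -0.32 -0.78 -0.37 0.6; 0.3 -0.04 -0.3 -0.31 -0.78 -0.39 0.6; 0.31 -0.04 -0.3 -0.3 -0.77 -0.39 0.6; 0.31 -0.05 -0.29 -0.31 -0.78 -0.39 0.6; 0.31 -0.05 -0.29 -0.3 -0.76 -0.4 0.6; 0.31 -0.06 -0.28 -0.31 -0.77 -0.41 0.6; 0.32 -0.06 -0.28 -0.31 -0.76 -0.42 0.6; 0.33 -0.06 -0.27 -0.31 -0.76 -0.42 0.6; 0.34 -0.08 -0.28 -0.32 -0.75 -0.43 0.6"

```text
clock: 16.35
eef_pos: [517.9, -9.3, 365.6]
tool_rot: [-1.927, -0.478, 0.111]
force: [0.1, -0.8, -0.1]
width: 51.1
```

```bash
cat > plan2.py <<'E'
from plan1 import *
from cell import ctrl
s=ctrl.read_state();q0=np.array(s["qpos"]);print(s["clock"],q0.round(2),s["eef_pos"],fk(FP,q0)[0])
E
python3 - <<'E'
from plan2 import *
# steer: joint interpolate to flipped family at tip (-35,65,260)
qM=np.array([-.5,.05,.1,2.1,.9,.75,-.8])
qB=K.ik(*tip(-40,66,255,.7),[-.16,.35,-.36,2.37,2.11,.44,-.86],m=.03,w=.001)[0]; print(qB.round(2))
rows=rows_for(q0,[qM,qB],0.6); rep(q0,rows); show(rows)
rows=rows_for(q0,[qB],0.6); rep(q0,rows); show(rows)
E
```

```text
16.35 [-1.25  0.08  0.94  2.11  0.62  0.7  -0.72] [517.93212455  -9.34068413 365.60819251] [517.93873894  -9.33901146 365.62073712]
[-0.18  0.34 -0.35  2.37  2.07  0.44 -0.83]
17 [0.34 0.21 0.49 0.29 0.9  0.43 0.6 ]
0 [-1.25  0.08  0.94  2.11  0.65  0.69 -0.71] 0.03 0.0 tip [-91. -66. 399.] hand [-176.    5.  557.]
2 [-1.26  0.08  0.95  2.11  0.73  0.68 -0.7 ] 0.04 0.0 tip [-82. -72. 409.] hand [-172.    3.  561.]
4 [-1.29  0.06  0.95  2.11  0.84  0.69 -0.73] 0.06 0.0 tip [-71. -75. 425.] hand [-171.    3.  569.]
6 [-1.26  0.14  0.96  2.16  0.98  0.55 -0.67] 0.07 0.0 tip [-49. -71. 410.] hand [-159.   10.  545.]
8 [-1.23  0.22  0.97  2.21  1.15  0.4  -0.66] 0.1 0.0 tip [-30. -56. 389.] hand [-150.   20.  519.]
10 [-1.23  0.31  1.01  2.26  1.44  0.23 -0.78] 0.18 0.001 tip [-18. -33. 362.] hand [-145.   32.  490.]
12 [-1.07  0.32  0.81  2.3   1.92  0.24 -1.07] 0.22 0.0 tip [-13.  -8. 332.] hand [-145.   43.  462.]
14 [-0.87  0.32  0.54  2.35  2.25  0.26 -1.22] 0.15 0.0 tip [-20.  25. 295.] hand [-151.   57.  432.]
16 [-0.68  0.34  0.3   2.39  2.52  0.28 -1.3 ] 0.13 0.0 tip [-38.  59. 2
[... 1330 characters left out ...]
  2.37  2.34  0.28 -1.22] 0.16 0.0 tip [-31.  38. 271.] hand [-157.   63.  413.]
13 [-0.67  0.33  0.28  2.39  2.49  0.28 -1.27] 0.15 0.0 tip [-38.  58. 257.] hand [-163.   70.  403.]
0.15 0.13 -0.1 -0.35 -0.83 -0.26 0.6; 0.14 0.14 -0.04 -0.3 -0.86 -0.25 0.6; 0.15 0.15 0.01 -0.24 -0.87 -0.24 0.6; 0.15 0.15 0.06 -0.18 -0.89 -0.24 0.6; 0.16 0.16 0.13 -0.11 -0.91 -0.24 0.6; 0.17 0.16 0.17 -0.05 -0.9 -0.25 0.6; 0.19 0.16 0.23 0.01 -0.9 -0.27 0.6; 0.21 0.16 0.28 0.08 -0.89 -0.3 0.6; 0.24 0.15 0.32 0.12 -0.87 -0.33 0.6; 0.27 0.13 0.35 0.17 -0.84 -0.38 0.6; 0.3 0.12 0.37 0.19 -0.82 -0.41 0.6; 0.35 0.1 0.38 0.22 -0.79 -0.47 0.6; 0.37 0.08 0.39 0.22 -0.75 -0.52 0.6; 0.42 0.05 0.37 0.21 -0.73 -0.56 0.6
```

Run:
```python
from plan2 import *
qB=K.ik(*tip(-40,66,255,.7),[-.16,.35,-.36,2.37,2.11,.44,-.86],m=.03,w=.001)[0]
best=None
for a in (.9,1.2,1.5):
  for b in (-.25,-.1,.05):
    for d2 in (-.05,.1,.2):
      for c in (0,-.4,-.8):
        qM=q0+np.array([0.1,d2,-.1,.12,a,b,c])
        rows=rows_for(q0,[qM,qB],.6);o=sim(q0,rows)
        j6=min(q[5] for q,_,_ in o);dm=max(d for _,d,_ in o);zmin=min((fk(FP,q)[0]-D*fk(FP,q)[1].apply([0,1,0]))[2] for q,_,_ in o)
        sc=j6-max(0,dm-.2); 
        if len(rows)<30 and (best is None or sc>best[0]): best=(sc,a,b,d2,c,len(rows),j6,dm,zmin,rows)
print(best[:-1]); rep(q0,best[-1]);show(best[-1])
```

```text
16.35 [-1.25  0.08  0.94  2.11  0.62  0.7  -0.72] [517.93212455  -9.34068413 365.60819251] [517.93873894  -9.33901146 365.62073712]
(np.float64(0.2799524427686116), 1.2, -0.25, 0.2, 0, 19, np.float64(0.2799524427686116), np.float64(0.12596840165394688), np.float64(254.86188447935194))
19 [0.36 0.19 0.69 0.43 0.9  0.51 0.6 ]
0 [-1.25  0.09  0.95  2.12  0.72  0.67 -0.72] 0.1 0.0 tip [-84. -72. 403.] hand [-172.    3.  556.]
2 [-1.26  0.14  0.97  2.14  0.91  0.62 -0.71] 0.1 0.0 tip [-60. -85. 416.] hand [-161.    3.  554.]
4 [-1.27  0.18  0.99  2.16  1.1   0.56 -0.7 ] 0.1 0.0 tip [-36. -87. 427.] hand [-150.    6.  551.]
6 [-1.28  0.22  1.01  2.18  1.3   0.5  -0.7 ] 0.1 0.0 tip [-13. -80. 434.] hand [-139.   13.  546.]
8 [-1.27  0.26  1.01  2.2   1.52  0.44 -0.72] 0.11 0.0 tip [  7. -64. 436.] hand [-130.   23.  538.]
10 [-1.24  0.29  0.98  2.22  1.75  0.41 -0.75] 0.11 0.0 tip [ 23. -44. 430.] hand [-122.   35.  527.]
12 [-1.16  0.33  0.89  2.25  1.94  0.35 -0.83] 0.09 0.0 tip [ 25. -20. 390.] hand [-120.   47.  495.]
14 [-1.01  0.36  0.71  2.3   2.13  0.3  -0.98] 0.1 0.0 tip [ 10.   5.
[... 246 characters left out ...]
0.23 -0.4 -0.76 -0.36 0.6; 0.29 0.07 -0.2 -0.38 -0.78 -0.35 0.6; 0.28 0.07 -0.16 -0.35 -0.8 -0.33 0.6; 0.27 0.06 -0.14 -0.31 -0.82 -0.31 0.6; 0.27 0.06 -0.1 -0.29 -0.83 -0.31 0.6; 0.27 0.06 -0.08 -0.25 -0.85 -0.29 0.6; 0.27 0.05 -0.04 -0.23 -0.86 -0.29 0.6; 0.27 0.06 -0.01 -0.18 -0.87 -0.27 0.6; 0.28 0.05 0.01 -0.16 -0.88 -0.28 0.6; 0.28 0.06 0.04 -0.13 -0.88 -0.26 0.6; 0.28 0.05 0.07 -0.09 -0.89 -0.27 0.6; 0.29 0.06 0.1 -0.06 -0.9 -0.26 0.6; 0.28 0.19 0.69 0.43 -0.32 -0.26 0.6; 0.28 0.16 0.67 0.43 -0.28 -0.29 0.6; 0.29 0.14 0.63 0.42 -0.22 -0.35 0.6; 0.3 0.1 0.59 0.39 -0.17 -0.38 0.6; 0.32 0.05 0.52 0.36 -0.14 -0.44 0.6; 0.34 0 0.46 0.31 -0.09 -0.47 0.6; 0.36 -0.06 0.39 0.24 -0.06 -0.51 0.6
```

Request:
step_arm:
  moves: "0.3 0.07 -0.23 -0.4 -0.76 -0.36 0.6; 0.29 0.07 -0.2 -0.38 -0.78 -0.35 0.6; 0.28 0.07 -0.16 -0.35 -0.8 -0.33 0.6; 0.27 0.06 -0.14 -0.31 -0.82 -0.31 0.6; 0.27 0.06 -0.1 -0.29 -0.83 -0.31 0.6; 0.27 0.06 -0.08 -0.25 -0.85 -0.29 0.6; 0.27 0.05 -0.04 -0.23 -0.86 -0.29 0.6; 0.27 0.06 -0.01 -0.18 -0.87 -0.27 0.6; 0.28 0.05 0.01 -0.16 -0.88 -0.28 0.6; 0.28 0.06 0.04 -0.13 -0.88 -0.26 0.6; 0.28 0.05 0.07 -0.09 -0.89 -0.27 0.6; 0.29 0.06 0.1 -0.06 -0.9 -0.26 0.6; 0.28 0.19 0.69 0.43 -0.32 -0.26 0.6; 0.28 0.16 0.67 0.43 -0.28 -0.29 0.6; 0.29 0.14 0.63 0.42 -0.22 -0.35 0.6; 0.3 0.1 0.59 0.39 -0.17 -0.38 0.6; 0.32 0.05 0.52 0.36 -0.14 -0.44 0.6; 0.34 0 0.46 0.31 -0.09 -0.47 0.6; 0.36 -0.06 0.39 0.24 -0.06 -0.51 0.6"

```text
clock: 18.25
eef_pos: [564.0, 138.4, 224.9]
tool_rot: [-2.269, -0.004, 1.622]
force: [-0.6, 1.2, -0.8]
width: 51.2
```

```bash
cat >> plan1.py <<'E'
def cart(q0,wps,g,vs=47,ws=.115):
    """wps (T,R); straight lines"""
    P,R=fk(FP,q0);rows=[]
    for w_ in wps:
        T,RT=w_[:2]; n=max(1,int(np.ceil(np.linalg.norm(T-P)/(w_[2] if len(w_)>2 else vs))),int(np.ceil((RT*R.inv()).magnitude()/ws)))
        for i in range(n):
            d=np.round(R.inv().apply((T-P)/(n-i))/50,2);w=np.round((R.inv()*RT).as_rotvec()/(n-i)/.12,2)
            rows.append(np.r_[d,w,g]);P=P+R.apply(d*50);R=R*Ro.from_rotvec(w*.12)
    return rows
E
python3 - <<'E'
from plan2 import *
P,R=fk(FP,q0);print("tip",wc(P-D*R.apply([0,1,0])),s["force"])
rows=cart(q0,[tip(-28,62,150,.6),tip(-28,60,95,.55)],.6);rep(q0,rows,1);show(rows)
E
```

```text
18.25 [-0.63  0.33  0.23  2.39  2.5   0.28 -1.28] [563.95189931 138.41175815 224.90503975] [563.95315219 138.43903842 224.91322031]
tip [-40.78777343  67.79368601 254.03264223] [-0.64205785  1.23689057 -0.84503631]
5 [0.04 0.61 0.4  0.27 0.01 0.01 0.6 ]
0 [-0.54  0.41  0.14  2.39  2.57  0.33 -1.35] 0.09 0.0 tip [-36.  66. 219.] hand [-155.   73.  370.]
1 [-0.47  0.48  0.07  2.38  2.62  0.37 -1.39] 0.08 0.0 tip [-32.  64. 184.] hand [-146.   71.  339.]
2 [-0.42  0.56  0.03  2.37  2.67  0.4  -1.43] 0.08 0.0 tip [-28.  62. 150.] hand [-136.   69.  308.]
3 [-0.39  0.62 -0.    2.37  2.69  0.43 -1.45] 0.06 0.0 tip [-28.  61. 123.] hand [-132.   68.  284.]
4 [-0.37  0.68 -0.03  2.36  2.71  0.46 -1.46] 0.06 0.0 tip [-28.  60.  95.] hand [-128.   66.  259.]
-0.04 0.59 0.4 0.27 -0.01 0.01 0.6; -0.03 0.6 0.39 0.27 -0.01 0.01 0.6; -0.04 0.61 0.36 0.27 -0.01 0 0.6; -0.02 0.45 0.33 0.21 0 0 0.6; -0.02 0.46 0.32 0.21 0 0 0.6
```

Request:
step_arm:
  moves: "-0.04 0.59 0.4 0.27 -0.01 0.01 0.6; -0.03 0.6 0.39 0.27 -0.01 0.01 0.6; -0.04 0.61 0.36 0.27 -0.01 0 0.6; -0.02 0.45 0.33 0.21 0 0 0.6; -0.02 0.46 0.32 0.21 0 0 0.6; 0 0 0 0 0 0 0.6"

```text
clock: 18.85
eef_pos: [573.0, 129.8, 60.3]
tool_rot: [-2.118, 0.002, 1.62]
force: [0.3, -0.5, 0.5]
width: 51.2
```

Run:
```python
from plan2 import *
from cell import get_image
P,R=st(s);print("tip",wc(P-D*R.apply([0,1,0])),s["force"],s["width"])
a=get_image("scene");b=get_image("top")
for n,p,(u,v,u1,v1,k) in (("s",a,(260,130,360,230,6)),("t",b,(110,90,260,220,5))):
    im=cv2.resize((255*(p["color"][v:v1,u:u1]/255.)**.45).astype(np.uint8),None,fx=k,fy=k,interpolation=cv2.INTER_CUBIC)
    for h,col in((0,(0,0,255)),(38,(0,255,255))):
        for x in (-26,26):
            q=(proj(p,P+R.apply([x,-h,0]))[0]-[u,v]+.5)*k; cv2.circle(im,(int(q[0]),int(q[1])),3,col,-1)
    cv2.imwrite(f"pics/q_{n}.png",im)
```

```text
18.85 [-0.37  0.68 -0.02  2.36  2.71  0.46 -1.46] [573.03590581 129.76600033  60.33130307] [573.0391574  129.79423283  60.33829766]
tip [-28.1283107   58.04632951  92.78453775] [ 0.32506292 -0.5466618   0.53404377] 51.189883502922456
```

View pics/q_s.png

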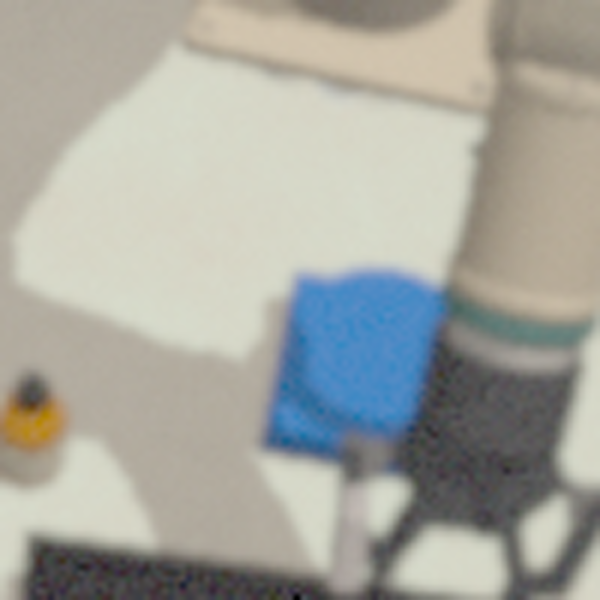

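View pics/q_t.png

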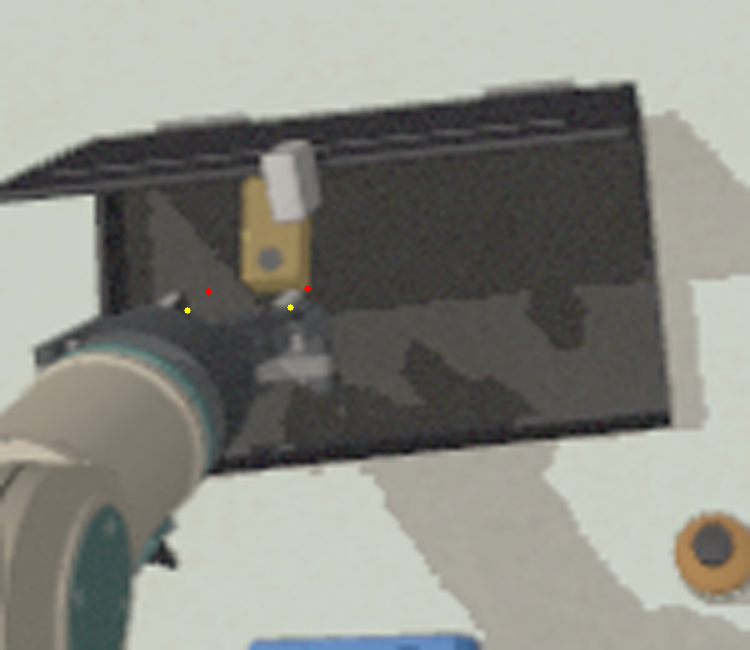

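Run:
```python
from plan2 import *
def wt(a,lat,z,L):
    R=RW(L); return wx(a,z,lat)+D*R.apply([0,1,0]),R*FL
rows=cart(q0,[wt(-25,-1.5,50,.55)+(20,),wt(0,-1.5,24,.55)+(14,)],.6);rep(q0,rows,1);show(rows)
```

```text
18.95 [-0.37  0.68 -0.02  2.36  2.71  0.46 -1.46] [573.7942203  130.67932908  63.43172188] [573.79742211 130.70754204  63.43876175]
7 [0.01 0.32 0.07 0.01 0.   0.01 0.6 ]
0 [-0.36  0.71 -0.03  2.33  2.72  0.47 -1.46] 0.03 0.0 tip [-16.  58.  84.] hand [-117.   65.  248.]
1 [-0.34  0.74 -0.03  2.31  2.73  0.47 -1.46] 0.03 0.0 tip [-5. 57. 73.] hand [-105.   64.  237.]
2 [-0.33  0.77 -0.03  2.28  2.74  0.47 -1.46] 0.03 0.0 tip [ 6. 56. 62.] hand [-94.  63. 225.]
3 [-0.32  0.8  -0.04  2.25  2.75  0.47 -1.46] 0.03 0.0 tip [17. 55. 50.] hand [-83.  61. 214.]
4 [-0.32  0.82 -0.04  2.23  2.76  0.47 -1.46] 0.02 0.0 tip [25. 54. 41.] hand [-75.  61. 205.]
5 [-0.31  0.84 -0.04  2.21  2.76  0.47 -1.46] 0.02 0.0 tip [34. 54. 33.] hand [-66.  60. 196.]
6 [-0.3   0.86 -0.04  2.19  2.77  0.47 -1.46] 0.02 0.0 tip [42. 53. 24.] hand [-58.  60. 188.]
0 0.31 -0.07 0 0 0 0.6; -0.01 0.31 -0.07 0.01 0 -0.01 0.6; 0 0.31 -0.07 0 0 0 0.6; -0.01 0.32 -0.07 0.01 0 -0.01 0.6; 0 0.23 -0.05 0 0 0 0.6; 0 0.24 -0.05 0 0 0 0.6; 0 0.23 -0.05 0 0 0 0.6
```

Request:
step_arm:
  moves: "0 0.31 -0.07 0 0 0 0.6; -0.01 0.31 -0.07 0.01 0 -0.01 0.6; 0 0.31 -0.07 0 0 0 0.6; -0.01 0.32 -0.07 0.01 0 -0.01 0.6; 0 0.23 -0.05 0 0 0 0.6; 0 0 0 0 0 0 0.6"

```text
clock: 19.55
eef_pos: [627.2, 133.2, 7.6]
tool_rot: [-2.12, -0.0, 1.624]
force: [-0.9, 0.5, -0.4]
width: 50.9
```

Request:
step_arm:
  moves: "0 0.14 -0.03 0 0 0 0.6; 0 0.14 -0.03 0 0 0 0.6"

```text
clock: 19.75
eef_pos: [636.1, 134.2, -1.7]
tool_rot: [-2.12, -0.0, 1.625]
force: [0.4, 0.6, 0.4]
width: 51.0
```

Request:
step_arm:
  moves: "0 0.1 -0.02 0 0 0 0.6; 0 0.1 -0.02 0 0 0 0.6; 0 0 0 0 0 0 0.6"

```text
clock: 20.05
eef_pos: [643.4, 134.3, -9.4]
tool_rot: [-2.12, -0.0, 1.625]
force: [0.4, -0.5, -0.3]
width: 51.3
```

Run:
```python
from plan2 import *
from cell import get_image
P,R=st(s);print("tip",wc(P-D*R.apply([0,1,0])),s["force"],s["torque"],s["width"])
b=get_image("top");crop(b,120,95,220,190,7,"pics/r_t.png",.45)
```

```text
20.05 [-0.31  0.86 -0.04  2.19  2.77  0.47 -1.46] [643.36232082 134.34897796  -9.41966489] [643.36806026 134.3764732   -9.41342834]
tip [42.16693772 54.21752233 22.98855511] [ 0.35260854 -0.49222304 -0.29667929] [-0.06085958  0.49422958 -0.02259183] 51.265150434749444
```

View pics/r_t.png

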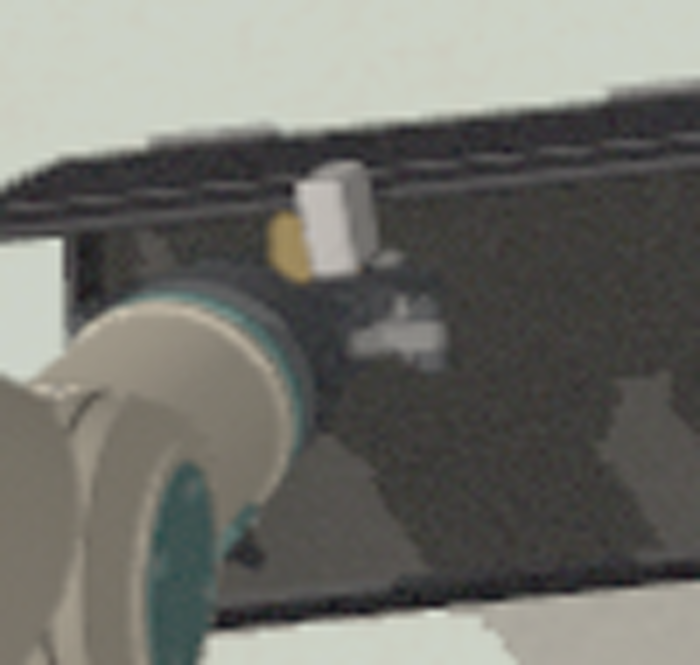

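Request:
step_arm:
  moves: "0 0.07 0.04 0 0 0 0.6; 0 0 0 0 0 0 0.6"

```text
clock: 20.3
eef_pos: [642.7, 134.4, -13.5]
tool_rot: [-2.119, -0.0, 1.625]
force: [1.2, -0.7, -0.9]
width: 51.4
```

Request:
step_arm:
  moves: "0 0.06 0.03 0 0 0 0.6; 0 0 0 0 0 0 0.6"

```text
clock: 20.5
eef_pos: [643.2, 134.4, -16.8]
tool_rot: [-2.12, -0.0, 1.625]
force: [0.2, -0.4, 0.8]
width: 51.3
```

Request:
step_arm:
  moves: "0 0.04 0.02 0 0 0 0.6; 0 0 0 0 0 0 0.6"

```text
clock: 20.7
eef_pos: [643.5, 134.4, -18.9]
tool_rot: [-2.12, -0.0, 1.625]
force: [-0.6, -0.6, 1.3]
width: 51.0
```

Request:
step_arm:
  moves: "0 0.05 0.03 0 0 0 0.6; 0 0 0 0 0 0 0.6"

```text
clock: 20.9
eef_pos: [643.5, 134.4, -21.9]
tool_rot: [-2.12, -0.0, 1.625]
force: [-1.0, 0.6, 0.9]
width: 51.3
```

Request:
step_arm:
  moves: "0 0.04 0.02 0 0 0 0.6; 0 0 0 0 0 0 0.6"

```text
clock: 21.1
eef_pos: [644.0, 134.5, -23.4]
tool_rot: [-2.121, -0.0, 1.625]
force: [-1.6, 0.4, 3.9]
width: 51.4
```

Contact with the floor (about 4 N). I'll back off 4 mm and close on the weight.

Request:
step_arm:
  moves: "0 -0.07 -0.04 0 0 0 0.6; 0 0 0 0 0 0 0.3; 0 0 0 0 0 0 0.3; 0 0 0 0 0 0 0; 0 0 0 0 0 0 0; 0 0 0 0 0 0 0"

```text
clock: 21.7
eef_pos: [643.9, 135.2, -19.2]
tool_rot: [-2.121, -0.001, 1.626]
force: [-0.9, 0.1, 5.4]
width: 28.9
```

Width is 28.9, so the weight is in the jaws. Lifting slightly to check the load.

Request:
step_arm:
  moves: "0 -0.08 -0.05 0 0 0 0; 0 -0.09 -0.05 0 0 0 0; 0 0 0 0 0 0 0"

```text
clock: 22.0
eef_pos: [643.1, 134.2, -9.8]
tool_rot: [-2.119, -0.0, 1.625]
force: [0.5, 0.2, -4.4]
width: 29.3
```

Request:
step_arm:
  moves: "0 -0.22 0.05 0 0 0 0; 0 -0.31 0.07 0 0 0 0; 0 -0.31 0.07 0 0 0 0; 0 -0.31 0.07 0 0 0 0; 0 -0.31 0.07 0 0 0 0; 0 -0.31 0.07 0 0 0 0; 0 0 0 0 0 0 0"

```text
clock: 22.7
eef_pos: [578.7, 131.2, 56.8]
tool_rot: [-2.12, -0.001, 1.626]
force: [-0.2, 0.5, -4.8]
width: 29.1
```

Run:
```python
from plan2 import *
from cell import get_image
P,R=st(s);print("tip",wc(P-D*R.apply([0,1,0])),s["force"],s["torque"],s["width"])
b=get_image("top");crop(b,110,90,250,220,5,"pics/s_t.png",.45)
```

```text
22.7 [-0.36  0.7  -0.03  2.35  2.72  0.46 -1.46] [578.6868618  131.18400832  56.817015  ] [578.69026812 131.21219854  56.82409691]
tip [-22.44048746  58.58814409  89.2237289 ] [-0.21674011  0.46722664 -4.84232999] [-0.05186265  1.14386419  0.04616351] 29.064480980991814
```

View pics/s_t.png

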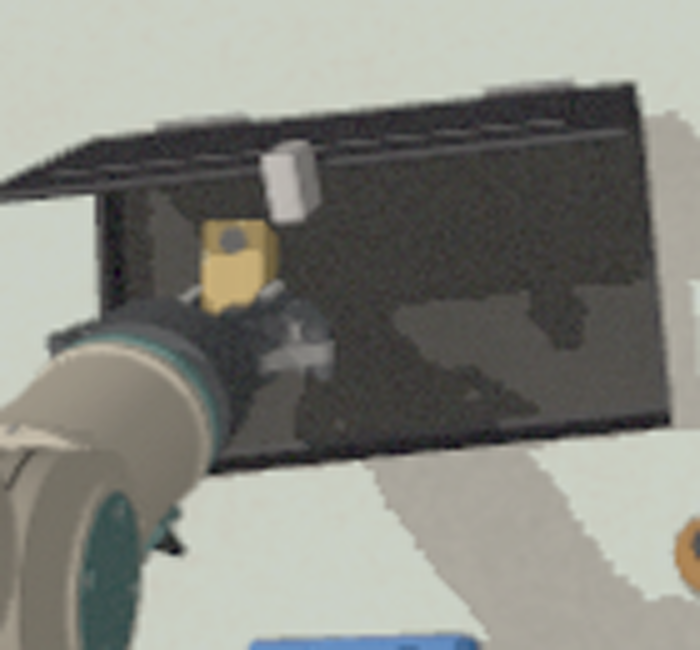

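Run:
```python
from h import *
from cell import get_image
b=get_image("top");crop(b,142,125,172,160,20,"pics/t_t.png",.6)
a=get_image("scene");crop(a,290,190,380,260,8,"pics/t_s.png",.45)
```

```text
(no output)
```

View pics/t_t.png

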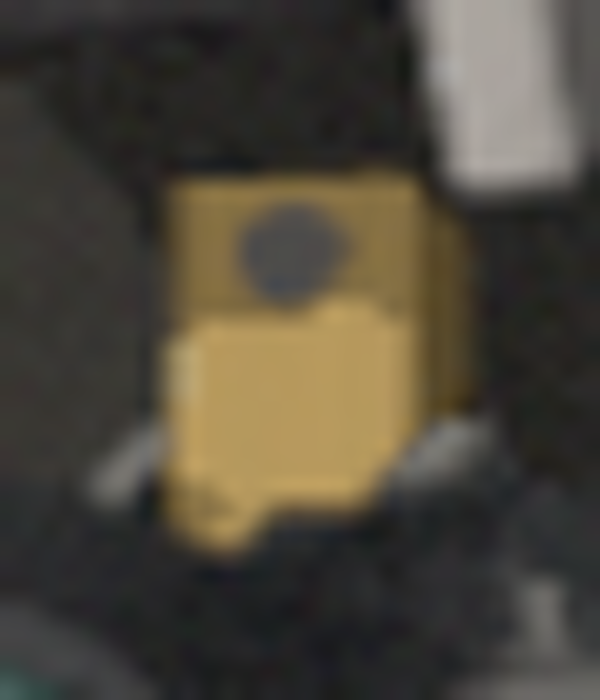

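View pics/t_s.png

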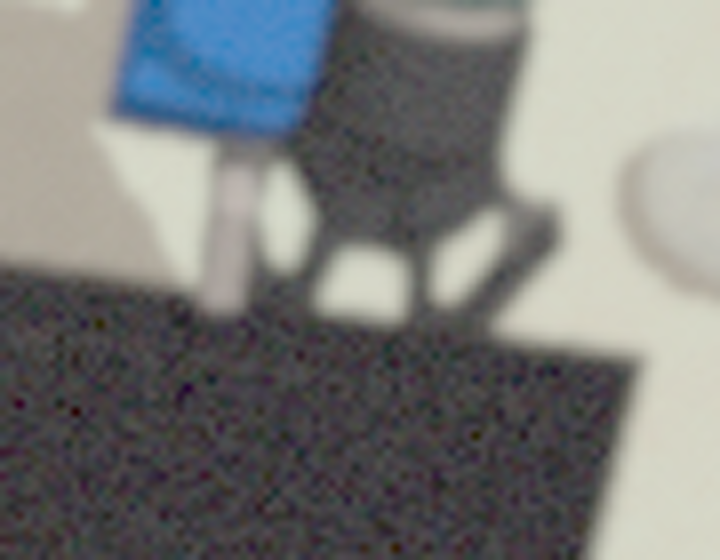

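Run:
```python
from h import *
from cell import get_image
b=get_image("top")
g=lambda u,v,z:wc(back(b,142+(u+.5)/20-.5,125+(v+.5)/20-.5,z)).round(1)
print(g(175,180,108),g(418,180,108),g(290,250,108))
```

```text
[ 15.   69.5 108. ] [ 12.  39. 108.] [  4.4  55.4 108. ]
```

The weight is held level: the dark/bright split on its top is the lid's shadow at crop row 310. Next: withdraw toward the robot, swing about the base at constant radius, then come over the pan.

```bash
cat > plan3.py <<'E'
from plan2 import *
P0=np.array([643.9,135.2,-19.2]); WCw=cw(42,54.7,6)
off=Ro.from_euler('z',-(CYAW+WY)).apply(P0-WCw)  # TCP rel. weight bottom centre in heading frame
def wpose(x,y,z,head,L=.55):
    # pose (tool lean .55 gives level weight)
    R=rot(L,head-np.pi/2)*FL
    return np.array([x,y,z])+Ro.from_euler('z',head).apply(off),R
E
python3 - <<'E'
from plan3 import *
print("off",off)
P,R=fk(FP,q0)
# measured heading/lean now
yv=R.apply([0,1,0]);print("lean",np.arccos(-yv[2]),"head",np.arctan2(yv[1],yv[0]))
h0=np.arctan2(yv[1],yv[0]);L=np.arccos(-yv[2])
w0=P-Ro.from_euler('z',h0).apply(off);print("weight now",w0,wc(w0))
w1=w0+np.r_[-52*np.cos(h0),-52*np.sin(h0),60]
T1,R1=wpose(*w1,h0,L)
r=np.hypot(*w1[:2]);az=np.arctan2(w1[1],w1[0])
azp=np.arctan2(-352,465); d=azp-az
wps=[(T1,R1,30)]
for k in range(1,12):
    a=az+d*k/11; h=h0+d*k/11; rr=r+(min(1,max(0,(k-6)/5)))*(584-r); wps.append(wpose(rr*np.cos(a),rr*np.sin(a),w1[2]-(10*max(0,k-6)/5),h,L))
rows=cart(q0,wps,0);rep(q0,rows,1);show(rows)
print(w1,r,az,d)
E
```

```text
22.9 [-0.35  0.7  -0.03  2.34  2.72  0.47 -1.46] [581.01713839 131.11782714  55.21978913] [581.02064158 131.1459916   55.22684201]
off [ 20.62110857   0.39989695 -25.2       ]
lean 0.5502158151554298 head 0.05484928544065646
weight now [560.45246703 129.61620999  80.42684201] [-20.92530471  57.95511021  80.42684201]
18 [0.88 0.53 0.29 0.   0.58 0.36 0.  ]
0 [-0.38  0.65 -0.02  2.38  2.71  0.45 -1.46] 0.05 0.0 tip [-38.  59. 107.] hand [-138.   66.  271.]
1 [-0.4   0.59 -0.    2.41  2.68  0.42 -1.45] 0.06 0.0 tip [-55.  60. 127.] hand [-155.   67.  291.]
2 [-0.44  0.53  0.02  2.44  2.65  0.39 -1.43] 0.06 0.0 tip [-72.  62. 148.] hand [-172.   68.  311.]
3 [-0.36  0.53  0.03  2.44  2.67  0.38 -1.45] 0.07 0.0 tip [-68.  19. 148.] hand [-168.   34.  311.]
4 [-0.29  0.53  0.05  2.44  2.68  0.38 -1.47] 0.07 0.0 tip [-68. -23. 148.] hand [-166.   -1.  311.]
5 [-0.22  0.53  0.06  2.44  2.7   0.38 -1.48] 0.07 0.0 tip [-71. -66. 148.] hand [-167.  -36.  311.]
6 [-0.14  0.53  0.07  2.44  2.72  0.38 -1.5 ] 0.08 0.0 tip [ -78. -108.  147.] hand [-171.  -70.  311.]
7 [-0.07  0.53  0.08  2.44  2.73
[... 1066 characters left out ...]
 0.0 tip [-171. -410.  138.] hand [-229. -328.  301.]
0 -0.52 0.09 0 0 0 0; 0 -0.52 0.08 0 0 0 0; 0 -0.53 0.09 0 -0.01 0 0; -0.87 0.07 -0.11 0 0.58 0.35 0; -0.88 0.06 -0.1 0 0.58 0.36 0; -0.87 0.07 -0.11 0 0.57 0.35 0; -0.88 0.07 -0.11 0 0.58 0.35 0; -0.87 0.06 -0.11 0 0.57 0.36 0; -0.87 0.07 -0.1 0 0.58 0.35 0; -0.85 0.22 -0.29 0 0.58 0.35 0; -0.43 0.11 -0.15 0 0.29 0.18 0; -0.43 0.13 -0.16 0 0.28 0.18 0; -0.44 0.11 -0.15 0 0.29 0.18 0; -0.44 0.12 -0.16 0 0.29 0.17 0; -0.45 0.12 -0.15 0 0.29 0.18 0; -0.45 0.12 -0.16 0 0.29 0.17 0; -0.46 0.12 -0.15 0 0.29 0.18 0; -0.46 0.12 -0.17 0 0.28 0.18 0

[508.53066697 126.76547703 140.42684201] 524.0924779233509 0.24429896175914978 -0.8922582028827254
```

Request:
step_arm:
  moves: "0 -0.52 0.09 0 0 0 0; 0 -0.52 0.08 0 0 0 0; 0 -0.53 0.09 0 -0.01 0 0; -0.87 0.07 -0.11 0 0.58 0.35 0; -0.88 0.06 -0.1 0 0.58 0.36 0; -0.87 0.07 -0.11 0 0.57 0.35 0; -0.88 0.07 -0.11 0 0.58 0.35 0; -0.87 0.06 -0.11 0 0.57 0.36 0; -0.87 0.07 -0.1 0 0.58 0.35 0; -0.85 0.22 -0.29 0 0.58 0.35 0; -0.43 0.11 -0.15 0 0.29 0.18 0; -0.43 0.13 -0.16 0 0.28 0.18 0; -0.44 0.11 -0.15 0 0.29 0.18 0; -0.44 0.12 -0.16 0 0.29 0.17 0; -0.45 0.12 -0.15 0 0.29 0.18 0; -0.45 0.12 -0.16 0 0.29 0.17 0; -0.46 0.12 -0.15 0 0.29 0.18 0; -0.46 0.12 -0.17 0 0.28 0.18 0; 0 0 0 0 0 0 0"

```text
clock: 24.8
eef_pos: [477.7, -372.1, 105.4]
tool_rot: [-2.122, 0.003, 0.727]
force: [0.9, -1.1, -5.0]
width: 29.0
```

Run:
```python
from plan3 import *
from cell import get_image
P,R=st(s);yv=R.apply([0,1,0]);h=np.arctan2(yv[1],yv[0]);print("w",P-Ro.from_euler('z',h).apply(off),"head",h,"lean",np.arccos(-yv[2]),s["force"],s["torque"],s["width"])
a=get_image("scene");crop(a,130,110,270,230,5,"pics/u_s.png",.7)
b=get_image("top");crop(b,290,130,400,250,5,"pics/u_t.png",.7)
```

```text
24.8 [ 0.4   0.59  0.16  2.3   2.8   0.28 -1.56] [ 477.65549481 -372.12100628  105.37579791] [ 477.6781791  -372.10304487  105.37995777]
w [ 463.71791621 -356.91791651  130.57579791] head -0.8481887290693964 lean 0.5514780509735312 [ 0.91456744 -1.10407041 -4.97397214] [ 0.85682251  0.7042911  -0.02949921] 28.97984161875765
```

View pics/u_s.png

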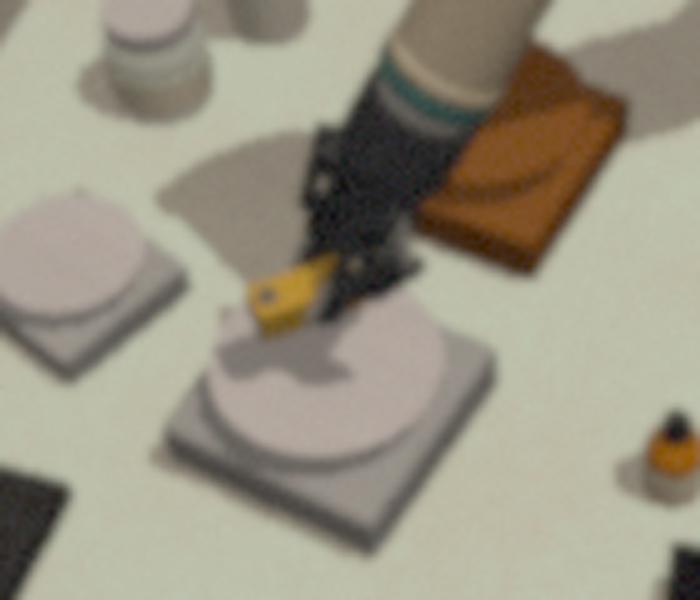

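View pics/u_t.png

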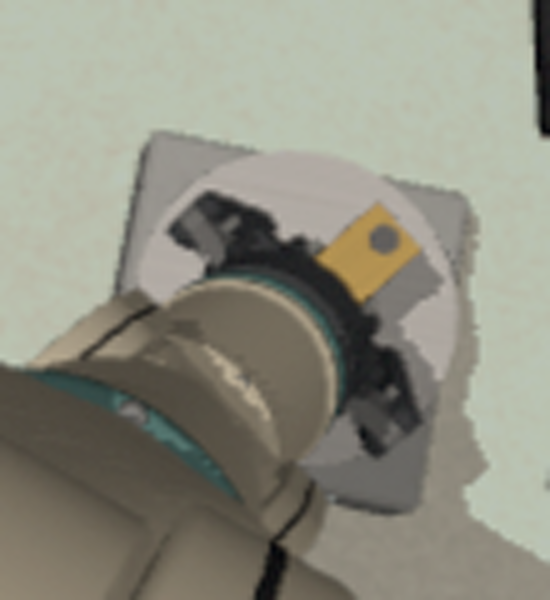

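Run:
```python
from plan3 import *
P,R=st(s);yv=R.apply([0,1,0]);h=np.arctan2(yv[1],yv[0])
w=P-Ro.from_euler('z',h).apply(off)
for L in (.55,):
    rows=cart(q0,[wpose(465,-353,84,h,L)+(16,),wpose(465,-353,64,h,L)+(4,)],0);rep(q0,rows,1);show(rows)
```

```text
24.9 [ 0.39  0.59  0.15  2.3   2.8   0.28 -1.56] [ 478.77046674 -368.25981679  104.81299857] [ 478.79303748 -368.2416864   104.81721971]
8 [0.01 0.27 0.16 0.01 0.01 0.   0.  ]
0 [ 0.41  0.63  0.13  2.31  2.81  0.32 -1.57] 0.04 0.0 tip [-172. -411.  122.] hand [-229. -329.  286.]
1 [ 0.43  0.66  0.1   2.31  2.82  0.37 -1.59] 0.05 0.0 tip [-172. -411.  107.] hand [-229. -329.  270.]
2 [ 0.44  0.7   0.09  2.32  2.83  0.41 -1.6 ] 0.04 0.0 tip [-171. -411.   91.] hand [-229. -329.  255.]
3 [ 0.44  0.71  0.08  2.32  2.83  0.42 -1.6 ] 0.01 0.0 tip [-171. -411.   87.] hand [-229. -329.  251.]
4 [ 0.44  0.72  0.08  2.32  2.83  0.43 -1.6 ] 0.01 0.0 tip [-171. -411.   83.] hand [-229. -329.  247.]
5 [ 0.45  0.73  0.07  2.32  2.83  0.45 -1.61] 0.01 0.0 tip [-171. -411.   79.] hand [-229. -329.  243.]
6 [ 0.45  0.74  0.07  2.32  2.83  0.46 -1.61] 0.01 0.0 tip [-171. -411.   75.] hand [-229. -329.  239.]
7 [ 0.45  0.75  0.07  2.32  2.84  0.47 -1.61] 0.01 0.0 tip [-171. -411.   71.] hand [-229. -328.  235.]
0 0.26 0.16 0 0.01 0 0; 0 0.26 0.16 -0.01 0.01 0 0; 0.01 0.27 0.16 0 0 0 0; 0 0.07 0.04 0 0 0 0; 0 0.07 0.04 0 0 0 0; 0 0.07 0.04 0 0 0 0; 0 0.06 0.04 0 0 0 0; 0 0.07 0.05 0 0 0 0
```

Request:
step_arm:
  moves: "0 0.26 0.16 0 0 0 0; 0 0.26 0.16 0 0 0 0; 0 0.2 0.12 0 0 0 0; 0 0 0 0 0 0 0"

```text
clock: 25.3
eef_pos: [478.8, -366.1, 61.2]
tool_rot: [-2.116, 0.001, 0.736]
force: [0.1, -0.2, -4.5]
width: 29.2
```

Request:
step_arm:
  moves: "0 0.06 0.04 0 0 0 0; 0 0.06 0.04 0 0 0 0; 0 0 0 0 0 0 0"

```text
clock: 25.6
eef_pos: [479.1, -367.5, 56.1]
tool_rot: [-2.12, 0.001, 0.734]
force: [-0.7, 0.4, -4.6]
width: 28.5
```

Request:
step_arm:
  moves: "0 0.04 0.03 0 0 0 0; 0 0.04 0.02 0 0 0 0; 0 0 0 0 0 0 0"

```text
clock: 25.9
eef_pos: [479.1, -367.8, 51.4]
tool_rot: [-2.121, 0.001, 0.734]
force: [0.5, 1.2, -3.8]
width: 28.7
```

Request:
step_arm:
  moves: "0 0.04 0.02 0 0 0 0; 0 0.04 0.03 0 0 0 0; 0 0 0 0 0 0 0"

```text
clock: 26.2
eef_pos: [479.2, -368.0, 46.7]
tool_rot: [-2.121, 0.001, 0.733]
force: [1.0, 1.6, -1.3]
width: 29.1
```

Request:
step_arm:
  moves: "0 0.04 0.02 0 0 0 0; 0 0.04 0.03 0 0 0 0; 0 0 0 0 0 0 0"

```text
clock: 26.5
eef_pos: [479.2, -368.0, 42.0]
tool_rot: [-2.122, 0.001, 0.733]
force: [0.3, 1.0, 0.2]
width: 28.9
```

Request:
step_arm:
  moves: "0 0.02 0.01 0 0 0 0; 0 0 0 0 0 0 0"

```text
clock: 26.7
eef_pos: [479.2, -368.1, 41.0]
tool_rot: [-2.121, 0.001, 0.733]
force: [0.8, 0.5, 0.6]
width: 28.8
```

The wrist force has gone to about 0 with the pan about 11 mm down, so the pan carries the weight. Now opening.

Request:
step_arm:
  moves: "0 0 0 0 0 0 0.42; 0 0 0 0 0 0 0.5; 0 0 0 0 0 0 0.6; 0 0 0 0 0 0 0.6; 0 0 0 0 0 0 0.6"

```text
clock: 27.2
eef_pos: [478.9, -367.9, 40.8]
tool_rot: [-2.121, 0.001, 0.733]
force: [0.3, 0.5, 0.1]
width: 50.7
```

Run:
```python
from plan3 import *
from cell import get_image
print(s["force"],s["width"])
P,R=st(s)
y=R.apply([0,1,0])
rows=cart(q0,[(P-90*y,R,22),(P-90*y+[0,0,60],R,40)],.6);rep(q0,rows,1);show(rows)
a=get_image("scene");crop(a,130,110,270,230,5,"pics/v_s.png",.7)
```

```text
27.2 [ 0.45  0.74  0.07  2.32  2.84  0.46 -1.61] [ 478.85672092 -367.86634558   40.82932431] [ 478.88071702 -367.84947962   40.83360595]
[0.31703618 0.46961076 0.11870379] 50.70718187190936
7 [0.   0.51 0.32 0.   0.   0.   0.6 ]
0 [ 0.44  0.7   0.08  2.34  2.83  0.44 -1.6 ] 0.04 0.0 tip [-177. -403.   89.] hand [-235. -321.  252.]
1 [ 0.42  0.66  0.09  2.36  2.81  0.42 -1.6 ] 0.04 0.0 tip [-182. -395.  104.] hand [-240. -313.  268.]
2 [ 0.4   0.62  0.11  2.38  2.8   0.39 -1.59] 0.04 0.0 tip [-188. -387.  119.] hand [-246. -305.  283.]
3 [ 0.38  0.58  0.13  2.39  2.78  0.36 -1.58] 0.04 0.0 tip [-193. -380.  135.] hand [-251. -298.  298.]
4 [ 0.35  0.53  0.15  2.41  2.77  0.33 -1.56] 0.04 0.0 tip [-199. -372.  150.] hand [-256. -290.  314.]
5 [ 0.29  0.46  0.23  2.38  2.73  0.23 -1.52] 0.1 0.002 tip [-198. -372.  180.] hand [-256. -290.  344.]
6 [ 0.2   0.39  0.34  2.35  2.66  0.23 -1.43] 0.11 0.117 tip [-185. -399.  233.] hand [-251. -302.  385.]
0 -0.36 0 0 0 0 0.6; 0 -0.36 0 0 0 0 0.6; 0 -0.36 0 0 0 0 0.6; 0 -0.36 0 0 0 0 0.6; 0 -0.36 0 0 0 0 0.6; 0 -0.51 -0.31 0 0 0 0.6; 0 -0.51 -0.32 0 0 0 0.6
```

View pics/v_s.png

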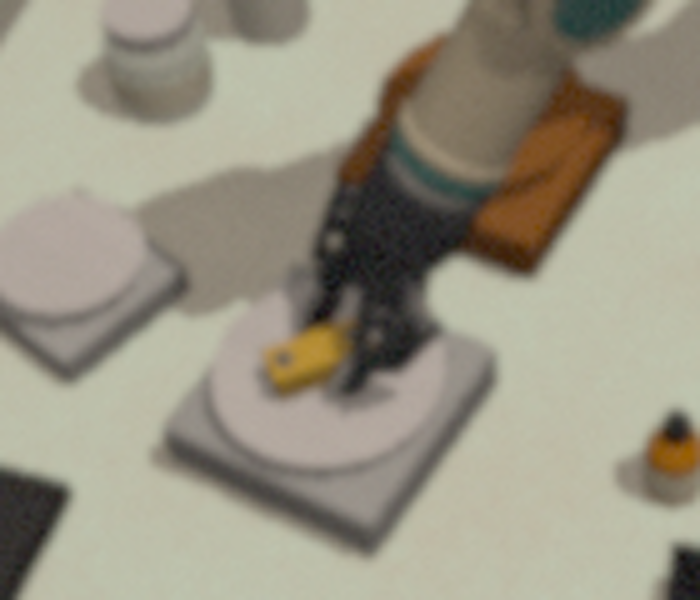

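The weight lies flat on the pan at about crop (305,355) with the fingers open around it. Withdrawing along the tool axis.

Request:
step_arm:
  moves: "0 -0.2 0 0 0 0 0.6; 0 -0.36 0 0 0 0 0.6; 0 -0.36 0 0 0 0 0.6; 0 -0.36 0 0 0 0 0.6; 0 -0.36 0 0 0 0 0.6; 0 -0.16 0 0 0 0 0.6; 0 0 0 0 0 0 0.6; 0 0 0 0 0 0 0.6; 0 0 0 0 0 0 0.6; 0 0 0 0 0 0 0.6; 0 0 0 0 0 0 0.6"

```text
clock: 28.35
eef_pos: [447.3, -333.0, 117.0]
tool_rot: [-2.12, 0.001, 0.733]
force: [-0.9, 0.0, 0.5]
width: 51.1
```

Run:
```python
from plan3 import *
from cell import get_image,nets
print(s["force"],s["width"])
a=get_image("scene");b=get_image("top")
crop(a,130,110,270,230,5,"pics/w_s.png",.7); cv2.imwrite("pics/w_full.png",a["color"]);cv2.imwrite("pics/w_top.png",b["color"])
for k,r in {"eyepiece":(744,-190),"oil":(443,-110),"dish":(366,285),"pan_top":(465,-352)}.items():
  for n,p in (("s",a),("t",b)):
    print(k,n,[d["position"].round(1) for d in nets.place_of(p,k) if np.hypot(*(d["position"][:2]-np.array(r)))<40])
```

```text
28.35 [ 0.35  0.54  0.15  2.41  2.77  0.33 -1.56] [ 447.3365026  -332.96981328  117.00004941] [ 447.35892494 -332.95073601  117.0048467 ]
[-0.87158569  0.00344771  0.48443061] 51.091971233247776Traceback (most recent call last):
  File "<stdin>", line 8, in <module>
AttributeError: 'list' object has no attribute 'round'. Did you mean: 'count'?
```

View pics/w_s.png

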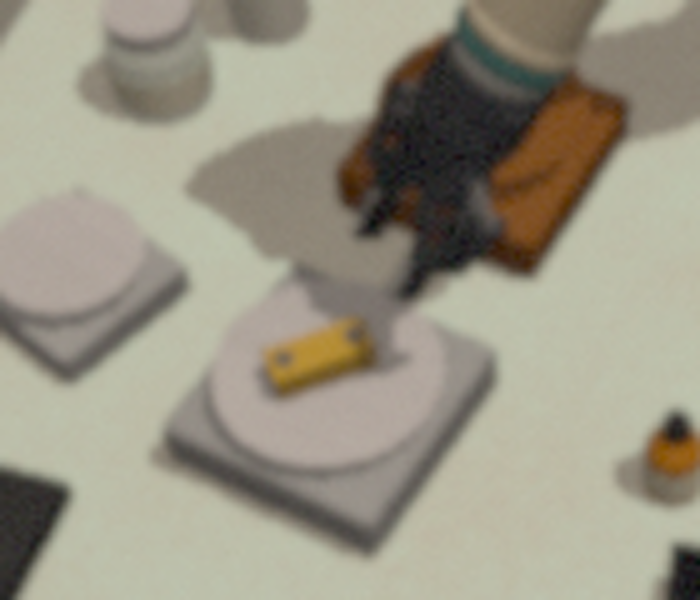

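View pics/w_full.png

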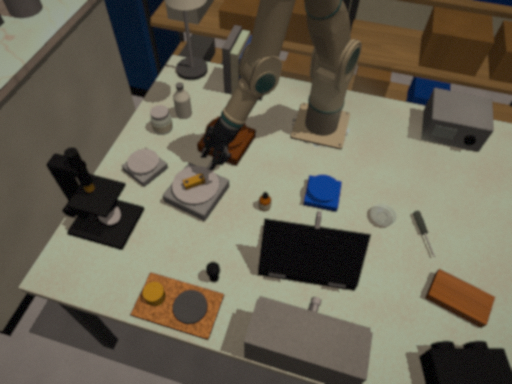

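View pics/w_top.png

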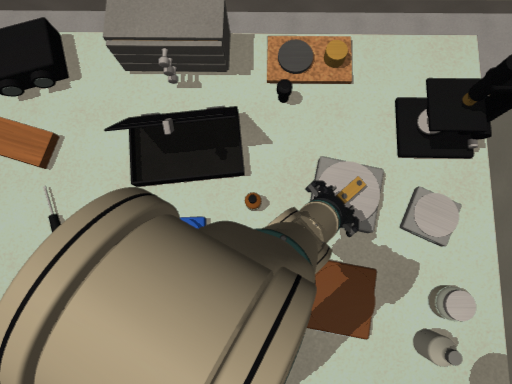

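The weight lies flat near the middle of the pan at scene px (193,181). The lid is still open, the eyepiece (213,271), bottle (265,201) and dish (380,216) have not moved, and the gripper is clear. Handing in.

```bash
python3 -c "
from cell import ctrl
print(ctrl.finish_job()); print(ctrl.read_state()['clock'])"
```

```text
the job is handed in; nothing more can be done
None
the job is handed in; nothing more can be done
```

I lifted the case lid to its stop, took the brass counterweight out from under it, and left it lying flat near the middle of the larger grey balance's pan. I handed the job in at about 28.5 s of the 64 s allowed.

**Last checks**
- As I lowered the weight, the wrist force fell from about -5 N to about 0 with the pan about 11 mm down. That fits the pan carrying the whole weight.
- The final pictures show the lid still open and the gripper clear of everything. The eyepiece, amber bottle and glass dish are at the same pixels as at the start.

**What failed or disagreed**
- **Finger length:** the fingers really end about 38 mm short of the reported TCP. My first pinch of the lid tab closed on nothing and the second held it only by the fingertips. After that I allowed for the difference and used contact forces.
- **Arm configuration:** the arm's first configuration could not lean far enough because two wrist joints reached their limits. I turned the wrist over to reach in.
- **Finding the weight:** once the lid was up, the top camera could see the weight, so I located it in the picture rather than by feel. I felt only for the case floor (about 4 N) before closing on it.
- **Check not done:** the final network check of the bystanders' positions crashed in my script. Their unchanged places are judged from the pictures only.

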